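# Load the friction coupon and platen into the test nest in order

### The arm

A 6-joint arm with a two-finger parallel gripper is mounted at the origin on the work surface. World frame = base frame: x ahead of the robot, y to its left, z up, the work surface at z = 0. Lengths are in m, angles in rad, forces in N, time in s.
With the tool pointing down it reaches from about 0.35 to 0.775 m from the base axis. Payload 7.3 kg.
Tool frame: the origin (TCP) lies at the very end of the fingers, on their centre line; the grasp point (between the pads) lies 19 mm behind it (robot.tcp_to_grasp is the distance from the TCP to the grasp point, in m); z points along the fingers, y is the direction in which the jaws open and shut (so a half turn about z gives the same grasp; the last joint's range is limited). The gripper opens to 92 mm and grips with 3 to 60 N. Pads are 19 mm wide; open, the fingers measure 130 mm over their backs; the gripper's body (75 mm by 190 mm) begins 47 mm behind the grasp point.
Start: joints at [-1.33, 0.342, 1.524, -0, 1.275, -0.146], TCP at [0.198, -0.486, 0.227] pointing down, gripper open.
Joint ranges: [-2.53, 2.53], [-0.77, 2.02], [0.04, 2.7], [-1, 4.14], [0.28, 2.66], [-3.11, 3.11]. Speed limits (rad/s): [2.57, 2.57, 3.14, 3.14, 3.14, 3.14].

### API

Orientations are given as [roll, pitch, yaw] about the fixed x, y, z axes, in that order (R = Rz(yaw) Ry(pitch) Rx(roll)).
In Python, from cell import robot gives the robot as it stands.
- The arm moves only by the tool arm_command, never from a script. Its argument "motion" is a list that holds one entry, the list of rows, each a list of 7 numbers: the turn, a rotation vector about the tool's x, y, z in units of 90 degrees (1.0 is 90 degrees), then the shift along the tool's x, y, z in units of 30 cm (1.0 is 30 cm), then the opening, from -1 (shut) to 1 (fully open). In form: [[[wx, wy, wz, tx, ty, tz, grip], ...]]. A call has 1 to 8 rows; each row is the pose to reach, as a shift and turn from the pose commanded when the call began, along the tool's axes at that moment; what a row does not reach only later rows make up. A row lasts 1/10 s, in which the tool goes at most 50 mm and 8.59 degrees, less where a joint would pass 70% of its speed; a pose out of reach is approached as far as the arm can. A call with a number of a shift or a turn outside -1 to 1 is refused whole. A call with a gripper value outside its range is refused whole. The fingers move at their own pace and stop on an object; "grip_force" is the grip in N (left out, the last holds). Time passes only in rows, so rows that repeat a pose let the fingers close. It gives the time, the measured TCP pose, the force and the opening at its end, in the units of the state.
- robot.observe(): the state, without advancing time (a new reading comes with each control period).
- robot.read_camera(name): name is "scene" or "top"; returns a dict with "image" (480x640x3 uint8, red, green, blue), "z_map" (480x640 float32, m along the optical axis (not along the pixel's ray), 0 where there is no reading), "fov_y" (degrees; the focal length in pixels is half the picture's height over the tangent of half this angle, whatever the lens; pixels are square), "cx", "cy" (the principal point, pixels), "cam_to_world" (4x4, takes a point from camera to world coordinates). Camera axes: x right, y down, z forward; pixel columns grow to the right and rows downward; lengths in m; the calibration is good to about 2 mm. A picture is of the moment at which its call begins.
- robot.hand_in(): hands the job in, once; it reports no verdict.
The state is a dict: "time": time; "qpos": joint angles; "qvel": joint speeds; "joint_efforts": joint torques, N m; "tool_pos": TCP position; "tool_rot": TCP orientation; "contact_force": force on the tool from outside, world axes, zero at the start; "torque": the same for the moment, N m; "opening": finger opening in m.
Only numpy, scipy, OpenCV 4.12 (cv2) and the standard library are available. Lean on these libraries where they do the work, as an engineer would, in place of code of your own. Each camera call takes 0.05 s, during which the arm holds its last target.

### The job

Take the friction coupon out of the wooden rack and lay it down flat on the black rubber mat with its red-brown lining facing up, let go, then take it again across its width and lower it between the locating pins of the test nest, lining still up, until it lies flat on the bed. Then lower the brass platen onto it between the same pins, and finally swing the blue keeper arm fully over the platen to its stop. Lower both parts in, do not drop them, and leave the other things on the bench where they are.

Things in the scene. Friction and masses are not known exactly. Their poses are not given: they have to be found in the camera images.
- coupon: Friction coupon, a rectangular plate 110 x 60 x 16 mm, about 0.4 kg: bare steel back, red-brown lining on the other face. Origin: centre of the bare steel face. Its z points out of the lining face (16 mm from the origin), y along the 110 mm length, x along the 60 mm width. It starts in the rack standing on a long edge (its +x edge down, 10 mm above the table, its top edge 70 mm above the table), lining facing about away from the robot.
- platen: Brass pressure platen, a plain solid plate 110 x 60 x 15 mm, about 0.7 kg, four dark dots on top. Origin: centre of its underside; z up, y along the 110 mm length, x along the 60 mm width. It starts lying flat on the table. Either end may go first.
- nest: Test nest, fixed: steel bed plate 110 x 235 x 12 mm lying on the table with eight pins and a keeper arm. Origin on the table under the middle of the pin pattern; z up, y along the 110 mm length of the place for the coupon, x across its 60 mm width.
- bed (a point): Middle of the place for the coupon, on the bed surface 12 mm above the table; axes as the nest's. Eight upright aluminium pins, diameter 12 mm, 32 mm high (the top 8 mm conical, to 4 mm diameter), stand round it at x = +-38.5, y = +-42 mm and at x = +-18, y = +-63.5 mm, so coupon and platen have 2.5 mm play on each side. Both long sides are free of pins for 72 mm in the middle, for the fingers.
- rack: Wooden rack, fixed, 75 x 130 mm base 10 mm thick; two pairs of cheeks (each 12 x 24 mm, tops 32 mm above the table) at its ends hold the coupon on edge in a 20 mm slot along the rack's y; the middle 68 mm of the slot is open on both sides for the fingers. Origin: centre of the underside. Its x is the way the lining faces at the start.
- mat: Black rubber lay-down mat, fixed, 150 (x) x 180 (y) x 3 mm. Origin: centre of the underside; the upper side is 3 mm above the table.
- keeper (a joint): Angle of the blue keeper arm about its upright pivot, rad. 0 = against its stop, lying over the middle of the platen along the nest's -y; grows counter-clockwise seen from above, towards the nest's +x, to 2.1. It starts open and stays where it is left; about 1.5 N at the knob moves it. Its underside is 47 mm above the table, 4 mm above a seated platen on a seated coupon; it can not pass over a platen that stands proud.
- keeper_knob (a point): Middle of the black upright knob (diameter 24 mm, 40 mm high, from 57 to 97 mm above the table) on the keeper arm, 110 mm from the pivot axis, made fast to the arm (it turns with it). The arm under it is 24 mm wide and 10 mm thick, top 57 mm above the table, and ends 15 mm beyond the knob's axis.
- keeper_pivot (a point): Pivot of the keeper arm, 46 mm above the table, on the nest's +y side, 105 mm from the middle of the bed; the post is 26 mm in diameter, the arm's hub 32 mm.
- tray: Bystander: blue open tray 100 x 130 x 30 mm with small hardware, fixed. Origin: centre of the underside.
- amber_bottle: Bystander: amber glass jar with cap, diameter 66, height 120 mm, origin under its foot.
- white_bottle: Bystander: white bottle with red cap, diameter 60, height 130 mm, origin under its foot.
- wrench: Bystander: steel wrench lying flat on the table.
- screwdriver: Bystander: screwdriver lying on the table.
- coupling: Bystander: grooved steel shaft coupling, diameter 60, height 55 mm, upright, origin under its foot.
- bush: Bystander: flanged brass bush, diameter 52, height 40 mm, upright, origin under its foot.
Not all that is in view belongs to the job. Several things look just like the platen: the one meant starts nearest to the robot's base.

How it is judged:
On the way, in this order (a step that is already met when the one before it is completed fails the run):
1. the coupon lies flat and released on the rubber mat, lining up, its middle over the mat (angle between coupon's own z axis and vertical below 0.1 rad and x of coupon in the frame of mat between -0.075 and 0.075 m and y of coupon in the frame of mat between -0.09 and 0.09 m and height (world z) of coupon below 0.012 m and contact force between the fingers and coupon below 0.2 N and linear speed of coupon below 0.03 m/s), for 0.2 s.
2. the coupon lies flat on the bed of the nest, between the pins, lining up (angle between coupon's own z axis and vertical below 0.1 rad and horizontal distance between coupon and bed below 0.006 m and z of coupon in the frame of bed between -0.004 and 0.004 m and angle between the y axis of coupon and the y axis of bed, either way round below 0.1 rad), for 0.2 s.
3. the platen lies flat on the coupon between the pins (all of step 2 and horizontal distance between platen and bed below 0.006 m and z of platen in the frame of bed between 0.012 and 0.02 m and angle between the y axis of platen and the y axis of bed, either way round below 0.1 rad and angle between platen's own z axis and vertical below 0.1 rad), for 0.2 s.
At the end, for the whole second after the job is handed in: The coupon lies flat on the bed of the nest, lining up, centred within 6 mm and aligned within 0.1 rad; the platen lies flat on it, centred within 6 mm and aligned within 0.1 rad; the keeper arm stands within 0.12 rad of its stop over the platen; all at rest (all of step 3 and value of joint keeper below 0.12 rad and linear speed of each of coupon, platen below 0.02 m/s and angular speed of each of coupon, platen below 0.2 rad/s and velocity of joint keeper below 0.1 rad/s); the robot touches nothing.
It fails at once if the coupon or platen is dropped into the nest (it moves faster than 0.7 m/s there) ((horizontal distance between coupon and bed below 0.02 m and height (world z) of coupon below 0.06 m and linear speed of coupon above 0.7 m/s) or (horizontal distance between platen and bed below 0.02 m and height (world z) of platen below 0.06 m and linear speed of platen above 0.7 m/s)).
It fails at once if a bystander is moved by more than 30 mm (distance of any of amber_bottle, white_bottle, wrench, screwdriver, coupling, bush from where it was at the start of the episode above 0.03 m).
It also fails if it takes over 72 s, if anything falls off the work surface, if the arm or the gripper's body presses on something with over 40 N, if the wrist force passes 120 N, or if a joint passes its speed limit or range.

## Working session

There is one attempt and no reset: what is moved stays moved. The work goes in short steps, Python scripts to look and compute and a tool call to move; the robot and the scene stay as the last step left them, time stands still between calls to the robot, and variables do not carry over. Pictures are saved under pics/ and viewed, and the job is handed in when it is done.

Besides the shell and the picture viewer there is one more tool, called after "Call:" as a command line: name --argument value ..., lists and objects as JSON in quotes. arm_command: Moves the arm, as the interface text tells. Its arguments: {"type":"object","properties":{"motion":{"type":"array"},"grip_force":{"type":"number"}},"required":["motion"]}

```bash
ls; mkdir -p pics; python3 - <<'E'
from cell import robot
import cv2,numpy as np
print(robot.observe())
for n in("scene","top"):
    c=robot.read_camera(n); cv2.imwrite(f"pics/{n}0.png",c["image"][:,:,::-1]); np.savez(f"{n}0.npz",**c)
    print(n,c["fov_y"],c["cx"],c["cy"],c["cam_to_world"])
E
```

```text
pics
{'time': 0.0, 'qpos': array([-1.32998709e+00,  3.42707390e-01,  1.52502894e+00,  7.37657613e-06,
        1.27538871e+00, -1.46033111e-01]), 'qvel': array([-0.00087562, -0.00110473, -0.00051134, -0.00168234, -0.00032524,
        0.00130642]), 'joint_efforts': array([ 1.23516391e-03, -4.31244707e+01, -2.44215649e+01,  7.17649539e-02,
        5.59275644e-02, -1.46168359e-04]), 'tool_pos': array([ 0.19797249, -0.4858002 ,  0.22604876]), 'tool_rot': array([-3.14007760e+00, -2.29963573e-04,  3.86840018e-01]), 'contact_force': array([ 0.58559673, -0.53250978,  0.09585456]), 'torque': array([ 0.04053456,  0.0035386 , -0.0034818 ]), 'opening': 0.0922111061369415}
scene 56.67350897019735 327.3749563745031 246.84500462780372 [[-0.65161202  0.56954321 -0.50102126  1.14613913]
 [ 0.75853495  0.49372081 -0.42528166  0.47823706]
 [ 0.00514835 -0.65716078 -0.75373285  0.97587728]
 [ 0.          0.          0.          1.        ]]
top 51.72641916985065 325.7022955523671 239.73723166692133 [[ 0.02425104 -0.99804394  0.05762102  0.47558753]
 [-0.99945734 -0.02548993 -0.02086377 -0.01031726]
 [ 0.02229171 -0.05708378 -0.99812049  1.28659973]
 [ 0.          0.          0.          1.        ]]
```

View pics/top0.png

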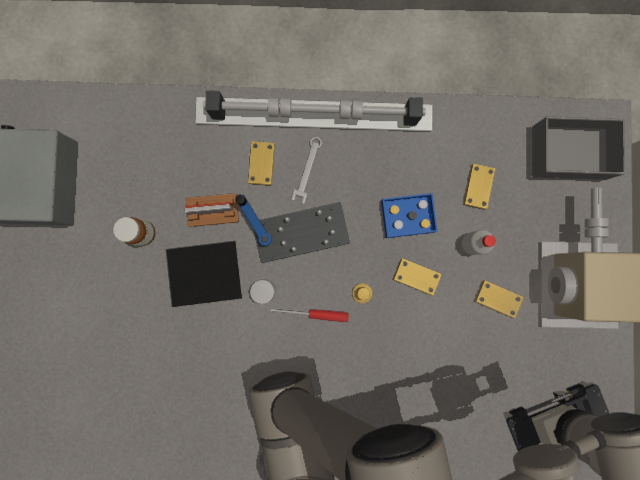

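View pics/scene0.png

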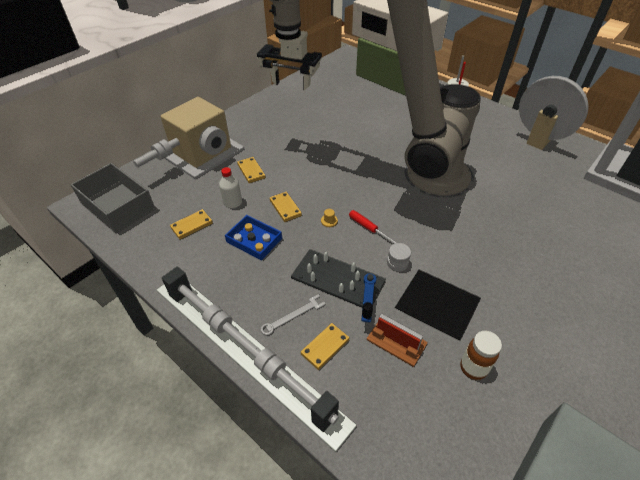

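```bash
cat >h.py <<'E'
import numpy as np,cv2
def load(n): return dict(np.load(n+".npz"))
def f(c): return 240/np.tan(np.radians(float(c["fov_y"]))/2)
def ray(c,uv,z):
    uv=np.atleast_2d(np.asarray(uv,float)); F=f(c); T=c["cam_to_world"]
    d=np.c_[(uv[:,0]-c["cx"])/F,(uv[:,1]-c["cy"])/F,np.ones(len(uv))]@T[:3,:3].T
    s=(z-T[2,3])/d[:,2]; return T[:3,3]+d*s[:,None]
def proj(c,P):
    T=c["cam_to_world"];p=(np.atleast_2d(P)-T[:3,3])@T[:3,:3];return p[:,:2]/p[:,2:]*f(c)+[c["cx"],c["cy"]]
def cloud(c):
    v,u=np.mgrid[:480,:640];F=f(c);Z=c["z_map"];T=c["cam_to_world"]
    P=np.stack([(u-c["cx"])/F*Z,(v-c["cy"])/F*Z,Z],-1)@T[:3,:3].T+T[:3,3]
    return P
E
python3 - <<'E'
from h import *
c=load("top0");s=load("scene0")
im=c["image"]
def crop(im,x0,y0,x1,y1,k,n): cv2.imwrite("pics/"+n,cv2.resize(im[y0:y1,x0:x1,::-1],None,fx=k,fy=k,interpolation=cv2.INTER_CUBIC))
crop(im,160,180,360,330,4,"c_top.png"); crop(s["image"],280,240,490,370,3.8,"c_sc.png")
P=cloud(c); Q=cloud(s)
print("table z",np.median(P[330:350,200:230,2]),np.median(Q[380:400,400:450,2]))
hsv=cv2.cvtColor(im,cv2.COLOR_RGB2HSV)
m=cv2.inRange(hsv,(15,120,120),(30,255,255))
m=cv2.morphologyEx(m,cv2.MORPH_CLOSE,np.ones((5,5)))
for ct in cv2.findContours(m,0,2)[0]:
    if cv2.contourArea(ct)<400: continue
    r=cv2.minAreaRect(ct); b=ray(c,cv2.boxPoints(r),0.015); ctr=b.mean(0)
    l=[np.linalg.norm(b[i]-b[(i+1)%4]) for i in range(2)]; i=int(np.argmax(l)); d=b[(i+1)%4]-b[i]
    print(r[0],ctr.round(4),"size",np.round(l,4),"ydir",np.degrees(np.arctan2(d[1],d[0])),"dist",np.hypot(*ctr[:2]),"zmap",P[int(r[0][1]),int(r[0][0]),2])
E
```

```text
table z -0.00031102610719990764 0.0006764262183506231
(499.1176452636719, 299.0294189453125) [ 0.4075 -0.4873  0.015 ] size [0.0593 0.1085] ydir -112.08327481245907 dist 0.6352234933446467 zmap 0.017446911791081376
(417.3448181152344, 276.637939453125) [ 0.46  -0.275  0.015] size [0.0589 0.1091] ydir -110.37645795189182 dist 0.535919464465636 zmap 0.015416205722730059
(479.6123352050781, 186.0404815673828) [ 0.6996 -0.4348  0.015 ] size [0.1101 0.0591] ydir -11.182053316915573 dist 0.8237228506894173 zmap 0.012252354928804055
(261.0572204589844, 162.78457641601562) [0.7443 0.1353 0.015 ] size [0.1096 0.0599] ydir -2.620827757827686 dist 0.756533827906816 zmap 0.011832806776003846
```

View pics/c_top.png

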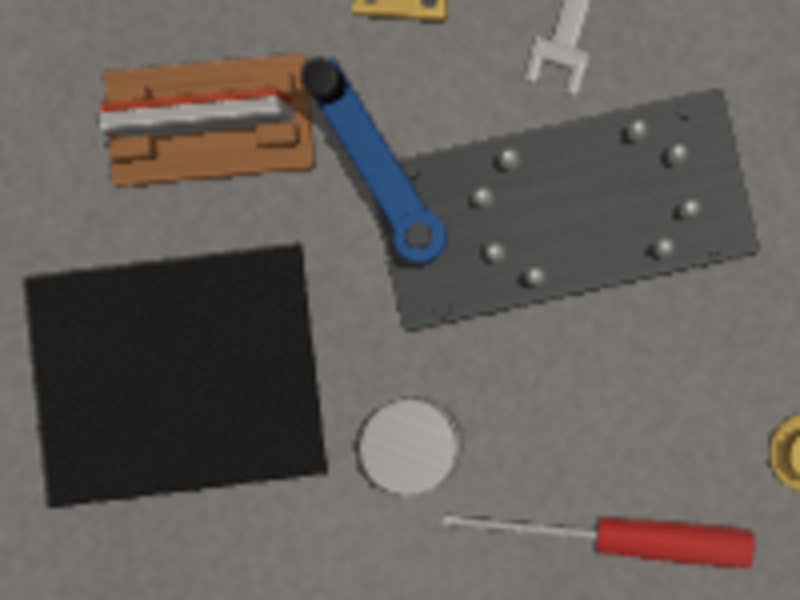

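View pics/c_sc.png

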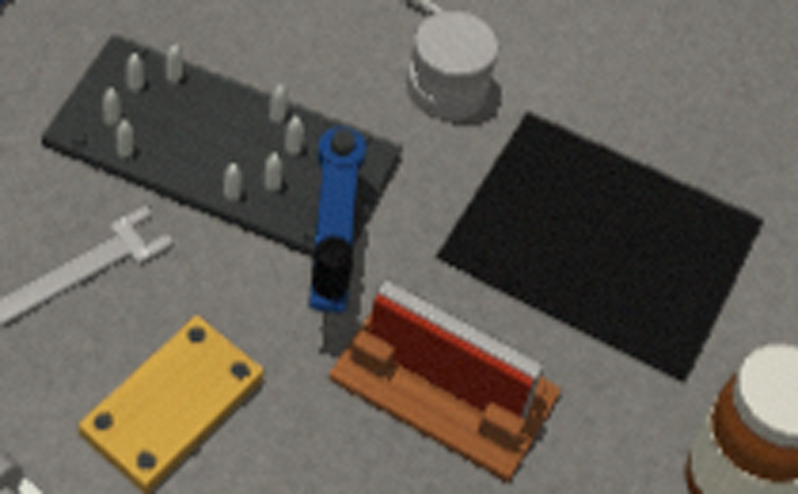

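```bash
python3 - <<'E'
from h import *
c=load("top0");s=load("scene0")
# pins
pat=np.array([[a*38.5,b*42] for a in(1,-1) for b in(1,-1)]+[[a*18,b*63.5] for a in(1,-1) for b in(1,-1)])/1000
def pins(c,box,thr):
    x0,y0,x1,y1=box; g=c["image"][y0:y1,x0:x1].astype(int).min(2)
    m=((g>thr)*255).astype(np.uint8); n,l,st,ce=cv2.connectedComponentsWithStats(m)
    return [(ce[i]+[x0,y0],st[i]) for i in range(1,n) if 2<=st[i,4]<200]
for n,c_,box,thr in(("top",c,(270,203,350,256),115),("scene",s,(295,248,385,305),115)):
    for ce,st in pins(c_,box,thr): print(n,ce.round(1),st[4],ray(c_,ce,.040 if n=="top" else .030)[0].round(4))
def rect(c,m,z,name,amin=200):
    for ct in cv2.findContours(m,0,2)[0]:
        if cv2.contourArea(ct)<amin: continue
        r=cv2.minAreaRect(ct); b=ray(c,cv2.boxPoints(r),z)
        l=[np.linalg.norm(b[i]-b[(i+1)%4]) for i in range(2)];i=int(np.argmax(l));d=b[(i+1)%4]-b[i]
        print(name,np.round(r[0]),b.mean(0).round(4),np.round(l,4),np.degrees(np.arctan2(d[1],d[0])).round(2))
im=c["image"]; hsv=cv2.cvtColor(im,cv2.COLOR_RGB2HSV)
m=cv2.inRange(im,(0,0,0),(35,35,35)); m[:230]=0;m[320:]=0;m[:,:150]=0;m[:,255:]=0
rect(c,m,.003,"mat")
m=cv2.inRange(hsv,(3,90,60),(18,255,255)); m[:185]=0;m[235:]=0;m[:,:180]=0;m[:,245:]=0
m=cv2.morphologyEx(m,cv2.MORPH_CLOSE,np.ones((9,9)))
rect(c,m,.010,"rack")
# coupon top by depth
P=cloud(c);Q=cloud(s)
for n,p,bx in(("top",P,(180,180,245,235)),("sc",Q,(360,300,430,365))):
    x0,y0,x1,y1=bx;q=p[y0:y1,x0:x1].reshape(-1,3); k=q[(q[:,2]>.060)&(q[:,2]<.080)&(q[:,1]>.14)]
    print(n,len(k),k.min(0),k.max(0),k.mean(0)); 
    if len(k)>5:
        xy=k[:,:2]-k[:,:2].mean(0);print("dir",np.degrees(np.arctan2(*np.linalg.svd(xy)[2][0][::-1])))
m=cv2.inRange(im,(120,120,120),(255,255,255)); m[:195]=0;m[222:]=0;m[:,:180]=0;m[:,235:]=0
rect(c,m,.07,"couponsteel",50)
# keeper
m=cv2.inRange(hsv,(100,120,60),(125,255,255)); m[:190]=0;m[250:]=0;m[:,:230]=0;m[:,280:]=0
rect(c,m,.057,"keeper"); 
print("hub",ray(c,[264.5,239.3],.057)," knob",ray(c,[160+323/4,180+78/4],.097))
E
```

```text
top [303.5 203. ] 2 [0.6392 0.0221 0.04  ]
top [319.2 211.2] 6 [ 0.6195 -0.0181  0.04  ]
top [329.2 217.2] 6 [ 0.605  -0.0438  0.04  ]
top [287.  218.5] 6 [0.5987 0.0626 0.04  ]
top [280.  228.3] 7 [0.5735 0.0795 0.04  ]
top [332.3 231. ] 7 [ 0.5701 -0.0525  0.04  ]
top [326. 241.] 9 [ 0.5444 -0.0372  0.04  ]
top [283.3 242. ] 7 [0.5391 0.0703 0.04  ]
top [293.3 248. ] 7 [0.5246 0.0447 0.04  ]
scene [303.2 249.6] 5 [ 0.5696 -0.1     0.03  ]
scene [354.  249.2] 9 [0.4751 0.0068 0.03  ]
scene [360.  248.2] 4 [0.4612 0.0173 0.03  ]
scene [366.6 248.4] 5 [0.4495 0.0317 0.03  ]
scene [380.8 250.8] 6 [0.4306 0.0673 0.03  ]
scene [325.  252.7] 9 [ 0.5381 -0.0464  0.03  ]
scene [345.5 250. ] 2 [ 0.493  -0.0094  0.03  ]
scene [348.6 252.4] 5 [0.4942 0.0027 0.03  ]
scene [359.5 252. ] 2 [0.4731 0.0248 0.03  ]
scene [314.5 255.5] 6 [ 0.5649 -0.0617  0.03  ]
scene [353.  255.7] 3 [0.4955 0.0194 0.03  ]
scene [360.4 256.6] 8 [0.4848 0.037  0.03  ]
scene [367.7 255.7] 3 [0.4688 0.0501 0.03  ]
scene [379.2 254.2] 5 [0.4435 0.0712 0.03  ]
scene [364. 257.] 3 [0.4793 0.0454 0.03  ]
scene [383.7 256.7
[... 1208 characters left out ...]
e [383.7 302.7] 3 [0.5665 0.1755 0.03  ]
scene [347.5 304. ] 6 [0.6299 0.1084 0.03  ]
mat [203. 274.] [0.4546 0.2752 0.003 ] [0.1781 0.1461] -81.37
rack [211. 210.] [0.6194 0.2599 0.01  ] [0.1332 0.0757] -83.16
top 316 [0.60765682 0.1669237  0.06006836] [0.63321893 0.31330041 0.07953052] [0.62051213 0.25600753 0.0686643 ]
dir -83.82053397692995
sc 439 [0.60343304 0.14391682 0.06002439] [0.65209879 0.31119397 0.07995925] [0.6251681  0.24780131 0.0689949 ]
dir 99.89928015375529
couponsteel [207. 208.] [0.6175 0.2582 0.07  ] [0.1085 0.0098] -82.03
keeper [256. 223.] [0.5834 0.1379 0.057 ] [0.0312 0.1195] -150.43
hub [[0.54377948 0.1158773  0.057     ]]  knob [[0.63611224 0.17183914 0.097     ]]
```

```bash
python3 - <<'E'
from h import *
from scipy.spatial.distance import cdist
c=load("top0");s=load("scene0")
pat=np.array([[a*38.5,b*42] for a in(1,-1) for b in(1,-1)]+[[a*18,b*63.5] for a in(1,-1) for b in(1,-1)])/1000
# sub-pixel pin centroids: weight brightness around each seed
g=c["image"].astype(float).mean(2)
seeds=[(319.2,211.2),(329.2,217.2),(287,218.5),(280,228.3),(332.3,231),(326,241),(283.3,242),(293.3,248)]
U=[]
for u,v in seeds:
    x,y=int(round(u)),int(round(v)); w=g[y-4:y+5,x-4:x+5]; w=np.clip(w-np.median(w)-15,0,None); yy,xx=np.mgrid[y-4:y+5,x-4:x+5]
    U.append([(w*xx).sum()/w.sum(),(w*yy).sum()/w.sum()])
U=np.array(U)
for z in(.036,):
    W=ray(c,U,z)[:,:2]; t=W.mean(0); th=np.radians(10)
    for _ in range(5):
        R=np.array([[np.cos(th),-np.sin(th)],[np.sin(th),np.cos(th)]]); p=pat@R.T+t
        j=cdist(W,p).argmin(1); A=pat[j]-pat[j].mean(0);B=W-W.mean(0)
        th=np.arctan2((A[:,0]*B[:,1]-A[:,1]*B[:,0]).sum(),(A*B).sum()); R=np.array([[np.cos(th),-np.sin(th)],[np.sin(th),np.cos(th)]]); t=W.mean(0)-R@pat[j].mean(0)
    print(sorted(j),t,np.degrees(th),"res mm",(1000*(W-(pat[j]@R.T+t))).round(1).tolist(),"scale",np.sqrt((B**2).sum()/(A**2).sum()))
    print("pivot pred",R@[0,.105]+t)
ims=s["image"].copy(); k=4;x0,y0=285,235
big=cv2.resize(ims[y0:y0+80,x0:x0+110],None,fx=7,fy=7,interpolation=cv2.INTER_CUBIC)[:,:,::-1].copy()
for z,col in((.044,(0,0,255)),(.012,(0,255,0))):
    for u,v in proj(s,np.c_[pat@R.T+t,np.full(8,z)]): cv2.circle(big,(int((u-x0+.5)*7),int((v-y0+.5)*7)),3,col,-1)
cv2.imwrite("pics/pinchk.png",big)
E
```

```text
[np.int64(0), np.int64(1), np.int64(2), np.int64(3), np.int64(4), np.int64(5), np.int64(6), np.int64(7)] [0.57173029 0.01302571] 14.16914602046271 res mm [[0.2, -0.1], [0.2, -0.2], [0.0, -0.0], [-0.0, 0.0], [-0.1, 0.0], [-0.1, -0.0], [-0.2, 0.2], [-0.0, 0.1]] scale 1.0016954739653403
pivot pred [0.54602784 0.11483133]
```

View pics/pinchk.png

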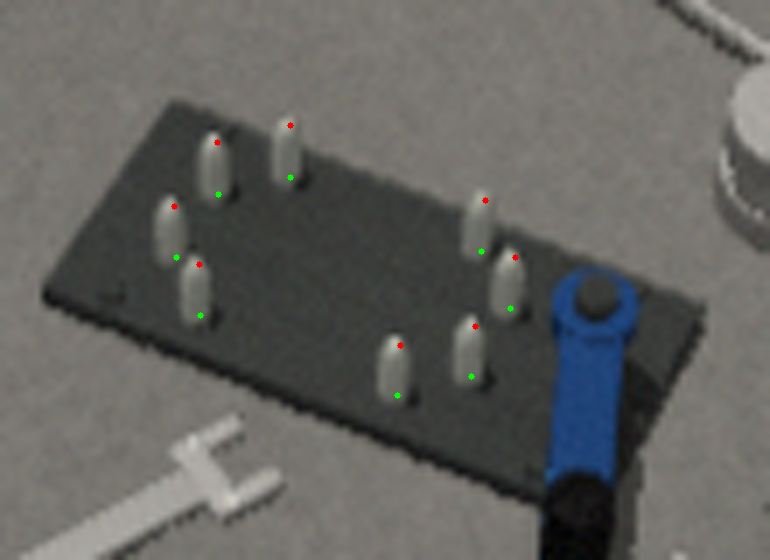

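```bash
cat >>h.py <<'E'
from scipy.spatial.transform import Rotation as Ro
def rel(p,rpy,st=None):
    """target (m, deg rpy) -> row numbers"""
    if st is None:
        from cell import robot; st=robot.observe()
    R0=Ro.from_euler("xyz",st["tool_rot"]); R1=Ro.from_euler("xyz",rpy,degrees=True)
    w=(R0.inv()*R1).as_rotvec()/(np.pi/2); t=R0.inv().apply(np.array(p)-st["tool_pos"])/.3
    print("row",np.r_[w,t].round(4).tolist(), "rows needed ~",max(np.linalg.norm(t)*6,np.linalg.norm(w)*90/8.59).round(1))
    return R1
E
python3 - <<'E'
from h import *
rel([.45,-.15,.24],[180,0,60]); rel([.62,.259,.24],[180,0,97])
E
```

```text
row [-0.0008, -0.0004, -0.4204, 1.2003, -0.72, -0.045] rows needed ~ 8.4
row [-0.0006, -0.0007, -0.8315, 2.2394, -1.7689, -0.0434] rows needed ~ 17.1
```

Call:
arm_command --motion '[[[0, 0, -0.42, 1.0, -0.6, -0.045, 1], [0, 0, -0.42, 1.0, -0.6, -0.045, 1], [0, 0, -0.42, 1.0, -0.6, -0.045, 1], [0, 0, -0.42, 1.0, -0.6, -0.045, 1], [0, 0, -0.42, 1.0, -0.6, -0.045, 1], [0, 0, -0.42, 1.0, -0.6, -0.045, 1], [0, 0, -0.42, 1.0, -0.6, -0.045, 1], [0, 0, -0.42, 1.0, -0.6, -0.045, 1]]]' --grip_force 40

```text
time: 0.9
tool_pos: [0.4105, -0.2016, 0.2403]
tool_rot: [3.141, -0.002, 1.054]
contact_force: [0.0, -0.8, 0.4]
opening: 0.0918
```

```bash
python3 - <<'E'
from h import *
from cell import robot
s=robot.observe();print(s["time"],s["qpos"].round(3),s["tool_pos"].round(4),np.degrees(s["tool_rot"]).round(2))
rel([.62,.259,.20],[180,0,97])
E
```

```text
0.9 [-0.626  0.206  1.675  0.002  1.261 -0.109] [ 0.4105 -0.2016  0.2403] [ 1.7999e+02 -1.0000e-01  6.0370e+01]
row [0.0005, -0.0011, -0.407, 1.6797, -0.152, 0.1373] rows needed ~ 10.2
```

Call:
arm_command --motion '[[[0, 0, -0.25, 1.0, -0.09, 0, 1], [0, 0, -0.25, 1.0, -0.09, 0, 1], [0, 0, -0.25, 1.0, -0.09, 0, 1], [0, 0, -0.25, 1.0, -0.09, 0, 1], [0, 0, -0.25, 1.0, -0.09, 0, 1], [0, 0, -0.25, 1.0, -0.09, 0, 1]]]'

```text
time: 1.5
tool_pos: [0.5347, 0.0668, 0.2399]
tool_rot: [-3.141, 0.001, 1.439]
contact_force: [1.1, -0.4, 0.0]
opening: 0.0919
```

```bash
python3 - <<'E'
from h import *
rel([.62,.259,.15],[180,0,97])
E
```

```text
row [-0.0003, 0.0003, -0.1619, 0.6728, 0.1974, 0.2992] rows needed ~ 4.6
```

Call:
arm_command --motion '[[[0, 0, -0.16, 0.67, 0.197, 0.15, 1], [0, 0, -0.16, 0.67, 0.197, 0.15, 1], [0, 0, -0.16, 0.67, 0.197, 0.2, 1], [0, 0, -0.16, 0.67, 0.197, 0.3, 1], [0, 0, -0.16, 0.67, 0.197, 0.3, 1], [0, 0, -0.16, 0.67, 0.197, 0.3, 1], [0, 0, -0.16, 0.67, 0.197, 0.3, 1]]]'

```text
time: 2.2
tool_pos: [0.619, 0.2564, 0.1491]
tool_rot: [-3.139, 0.001, 1.691]
contact_force: [0.3, 0.2, -0.1]
opening: 0.0916
```

```bash
python3 - <<'E'
from h import *
from cell import robot
rel([.62,.259,.037],[180,0,97])
for n in("scene","top"):
    c=robot.read_camera(n); np.savez(n+"1.npz",**c)
    x0,y0,x1,y1=(310,180,510,330) if n=="scene" else (120,130,320,280)
    cv2.imwrite(f"pics/{n}1.png",cv2.resize(c["image"][y0:y1,x0:x1,::-1],None,fx=4,fy=4,interpolation=cv2.INTER_CUBIC))
E
```

```text
row [-0.0014, 0.0007, -0.0013, 0.0086, 0.005, 0.3738] rows needed ~ 2.2
```

View pics/scene1.png

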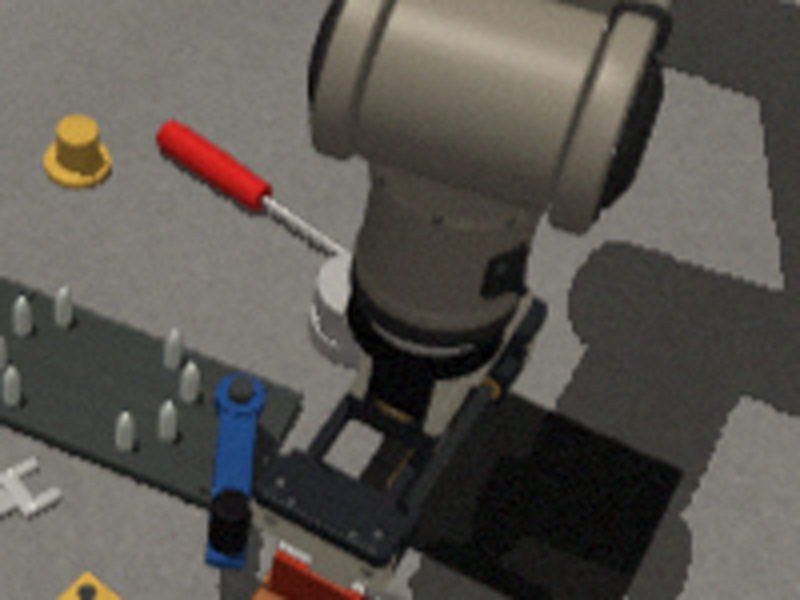

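View pics/top1.png

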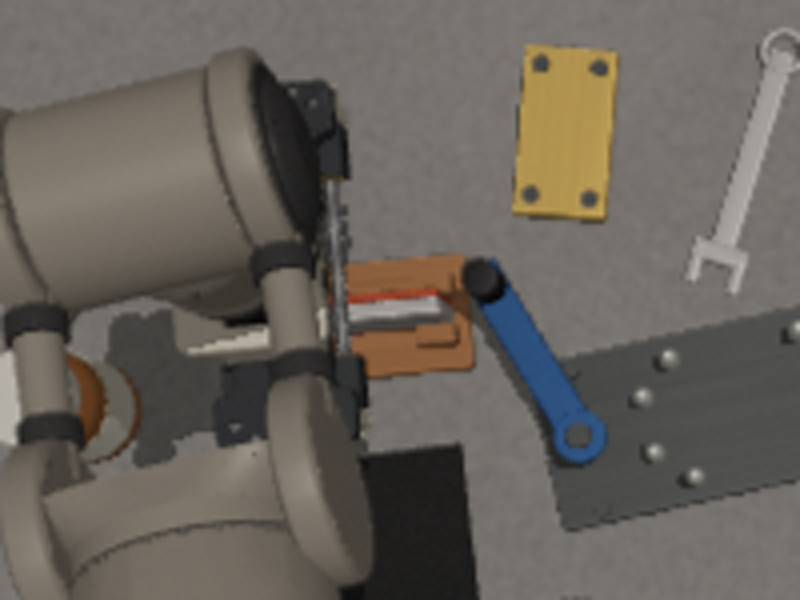

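The scene view (gripper at crop 340,500) and the top view (coupon at crop 385,310) show the jaws straddling the coupon, clear of the knob. Descend.

Call:
arm_command --motion '[[[0, 0, 0, 0.009, 0.005, 0.15, 1], [0, 0, 0, 0.009, 0.005, 0.25, 1], [0, 0, 0, 0.009, 0.005, 0.33, 1], [0, 0, 0, 0.009, 0.005, 0.374, 1], [0, 0, 0, 0.009, 0.005, 0.374, 1], [0, 0, 0, 0.009, 0.005, 0.374, -0.2], [0, 0, 0, 0.009, 0.005, 0.374, -1], [0, 0, 0, 0.009, 0.005, 0.374, -1]]]' --grip_force 40

```text
time: 3.1
tool_pos: [0.6213, 0.2603, 0.0397]
tool_rot: [3.139, -0.0, 1.691]
contact_force: [-0.4, -0.5, 0.0]
opening: 0.0723
```

Call:
arm_command --motion '[[[0, 0, 0, 0, 0, 0, -1], [0, 0, 0, 0, 0, 0, -1], [0, 0, 0, 0, 0, 0, -1], [0, 0, 0, 0, 0, 0, -1]]]'

```text
time: 3.5
tool_pos: [0.6204, 0.2602, 0.038]
tool_rot: [-3.142, 0.0, 1.691]
contact_force: [-0.1, -0.3, -0.2]
opening: 0.0405
```

Call:
arm_command --motion '[[[0, 0, 0, 0, 0, 0, -1], [0, 0, 0, 0, 0, 0, -1], [0, 0, 0, 0, 0, 0, -1], [0, 0, 0, 0, 0, 0, -1], [0, 0, 0, 0, 0, 0, -1]]]'

```text
time: 4.0
tool_pos: [0.6204, 0.2601, 0.0379]
tool_rot: [-3.142, 0.0, 1.691]
contact_force: [-0.1, -0.6, -0.4]
opening: 0.0156
```

Call:
arm_command --motion '[[[0, 0, 0, 0, 0, -0.08, -1], [0, 0, 0, 0, 0, -0.2, -1], [0, 0, 0, 0, 0, -0.35, -1], [0, 0, 0, 0, 0, -0.45, -1], [0, 0, 0, 0, 0, -0.45, -1]]]'

```text
time: 4.5
tool_pos: [0.6225, 0.2608, 0.178]
tool_rot: [3.133, -0.001, 1.691]
contact_force: [0.6, -0.2, -3.7]
opening: 0.0159
```

```bash
python3 - <<'E'
from h import *
from cell import robot
s=robot.observe();print(s["qpos"].round(3),s["tool_pos"],s["opening"],s["contact_force"])
for n in("scene",):
    c=robot.read_camera(n); np.savez(n+"2.npz",**c)
    x0,y0,x1,y1=(310,180,510,330)
    cv2.imwrite(f"pics/{n}2.png",cv2.resize(c["image"][y0:y1,x0:x1,::-1],None,fx=4,fy=4,interpolation=cv2.INTER_CUBIC))
E
```

```text
[ 0.283  0.653  1.139 -0.     1.34   0.164] [0.62254291 0.26080559 0.17797728] 0.01588783479613782 [ 0.64510644 -0.21285231 -3.67593969]
```

View pics/scene2.png

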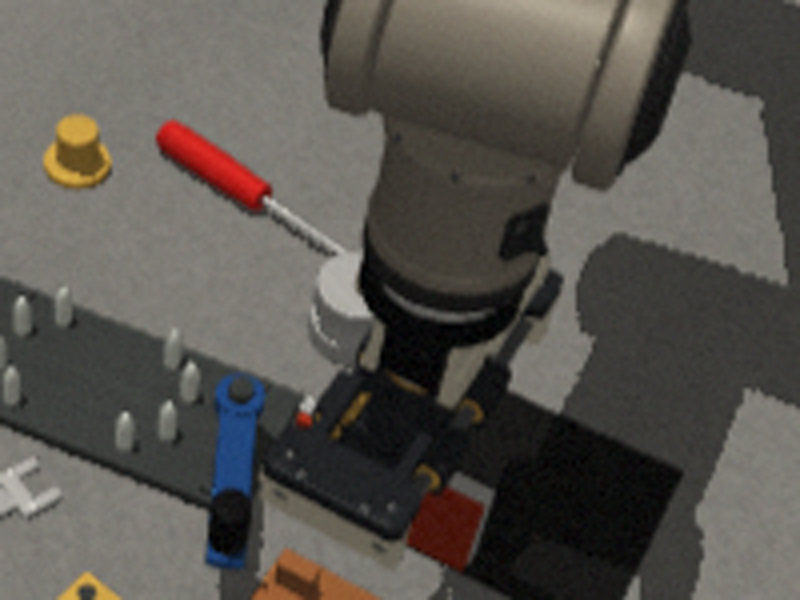

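```bash
cat >>h.py <<'E'
def relR(p,R1,st=None):
    return rel(p,R1.as_euler("xyz",degrees=True),st)
E
cat > tilt.py <<'E'
from h import *
def tiltpose(E,th,yaw=97,a=.028):
    R=Ro.from_euler("xyz",[180,0,yaw],degrees=True)*Ro.from_rotvec([-np.radians(th),0,0])
    M=R.as_matrix(); p=np.array(E)-a*M[:,2]+.008*M[:,1]
    body=p+M[:,2]*(-.066)-M[:,1]*.095
    print("tcp",p.round(4),"body corner",body.round(4)); return p,R
E
python3 - <<'E'
from tilt import *
relR(*tiltpose([.49,.28,.080],38)); relR(*tiltpose([.49,.28,.005],38)); relR(*tiltpose([.49,.28,.005],36))
E
```

```text
tcp [0.4791 0.2787 0.107 ] body corner [0.3645 0.2646 0.1005]
row [-0.4201, 0.0002, -0.0015, 0.117, -0.4633, 0.2233] rows needed ~ 4.4
tcp [0.4791 0.2787 0.032 ] body corner [0.3645 0.2646 0.0255]
row [-0.4201, 0.0002, -0.0015, 0.1169, -0.4641, 0.4733] rows needed ~ 4.4
tcp [0.4801 0.2788 0.0324] body corner [0.3653 0.2647 0.0299]
row [-0.3978, 0.0002, -0.0015, 0.1169, -0.461, 0.4721] rows needed ~ 4.2
```

Call:
arm_command --motion '[[[-0.05, 0, 0, 0.03, -0.1, 0, -1], [-0.15, 0, 0, 0.07, -0.25, 0.05, -1], [-0.25, 0, 0, 0.117, -0.4, 0.1, -1], [-0.35, 0, 0, 0.117, -0.464, 0.2, -1], [-0.444, 0, 0, 0.117, -0.464, 0.223, -1], [-0.444, 0, 0, 0.117, -0.464, 0.223, -1], [-0.444, 0, 0, 0.117, -0.464, 0.223, -1]]]'

```text
time: 5.25
tool_pos: [0.4859, 0.2771, 0.1269]
tool_rot: [2.535, 0.015, 1.679]
contact_force: [1.6, -1.3, -3.3]
opening: 0.0159
```

```bash
python3 - <<'E'
from tilt import *
from cell import robot
s=robot.observe();print(s["qpos"].round(3),s["tool_pos"],np.degrees(s["tool_rot"]),s["opening"])
relR(*tiltpose([.49,.28,.004],40))
for n in("scene",):
    c=robot.read_camera(n); np.savez(n+"3.npz",**c)
    x0,y0,x1,y1=(360,170,560,320)
    cv2.imwrite(f"pics/{n}3.png",cv2.resize(c["image"][y0:y1,x0:x1,::-1],None,fx=4,fy=4,interpolation=cv2.INTER_CUBIC))
E
```

```text
[ 0.517  0.346  2.052 -0.939  0.3    1.251] [0.48587451 0.27705553 0.12690475] [145.23516631   0.88536598  96.18375038] 0.01588926734232483
tcp [0.4782 0.2786 0.0306] body corner [0.3639 0.2645 0.0201]
row [-0.0582, 0.0133, -0.0012, 0.0127, -0.2034, 0.2494] rows needed ~ 1.9
```

View pics/scene3.png

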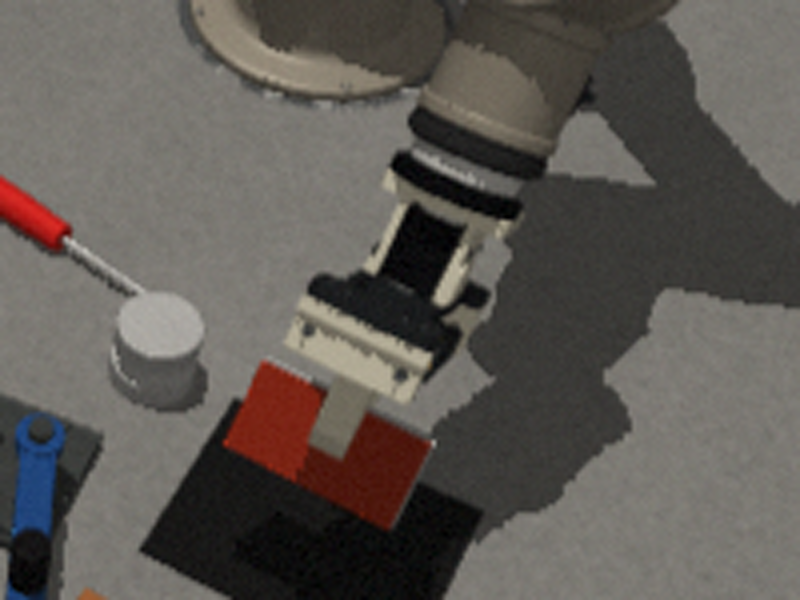

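```bash
python3 - <<'E'
from tilt import *
rel([.46,.26,.16],[180,0,58])
E
```

```text
row [0.3774, -0.1232, 0.4146, -0.0532, -0.013, -0.137] rows needed ~ 6.0
```

Call:
arm_command --motion '[[[0.38, -0.12, 0.41, -0.05, 0, -0.14, -1], [0.38, -0.12, 0.41, -0.05, 0, -0.14, -1], [0.38, -0.12, 0.41, -0.05, 0, -0.14, -1], [0.38, -0.12, 0.41, -0.05, 0, -0.14, -1], [0.38, -0.12, 0.41, -0.05, 0, -0.14, -1], [0.38, -0.12, 0.41, -0.05, 0, -0.14, -1], [0.38, -0.12, 0.41, -0.05, 0, -0.14, -1], [0.38, -0.12, 0.41, -0.05, 0, -0.14, -1]]]'

```text
time: 6.1
tool_pos: [0.4674, 0.2605, 0.1636]
tool_rot: [-3.135, 0.001, 1.015]
contact_force: [0.7, -0.4, -4.4]
opening: 0.0154
```

```bash
python3 - <<'E'
from tilt import *
from cell import robot
s=robot.observe();print(s["qpos"].round(3),s["tool_pos"],np.degrees(s["tool_rot"]),s["opening"])
relR(*tiltpose([.465,.247,.090],40,20))
E
```

```text
[0.363 0.421 1.588 0.005 1.137 0.916] [0.46735772 0.26053388 0.16362576] [-1.79643929e+02  4.79519616e-02  5.81731466e+01] 0.015409291808819784
tcp [0.4609 0.2582 0.1166] body corner [0.4215 0.3664 0.1061]
row [-0.4312, -0.1463, 0.4073, -0.0179, -0.013, 0.1569] rows needed ~ 6.4
```

Call:
arm_command --motion '[[[-0.07, -0.02, 0.1, -0.018, -0.013, 0.05, -1], [-0.43, -0.146, 0.407, -0.018, -0.013, 0.157, -1], [-0.43, -0.146, 0.407, -0.018, -0.013, 0.157, -1], [-0.43, -0.146, 0.407, -0.018, -0.013, 0.157, -1], [-0.43, -0.146, 0.407, -0.018, -0.013, 0.157, -1], [-0.43, -0.146, 0.407, -0.018, -0.013, 0.157, -1], [-0.43, -0.146, 0.407, -0.018, -0.013, 0.157, -1], [-0.43, -0.146, 0.407, -0.018, -0.013, 0.157, -1]]]'

```text
time: 6.9
tool_pos: [0.4587, 0.26, 0.1158]
tool_rot: [2.443, 0.002, 0.356]
contact_force: [-0.9, 0.1, -5.3]
opening: 0.0157
```

```bash
python3 - <<'E'
from tilt import *
from cell import robot
s=robot.observe();print(s["qpos"].round(3),s["tool_pos"],np.degrees(s["tool_rot"]),s["opening"])
relR(*tiltpose([.465,.247,.004],40,20))
for n in("scene",):
    c=robot.read_camera(n); np.savez(n+"3.npz",**c)
    x0,y0,x1,y1=(360,170,560,320)
    cv2.imwrite(f"pics/{n}4.png",cv2.resize(c["image"][y0:y1,x0:x1,::-1],None,fx=4,fy=4,interpolation=cv2.INTER_CUBIC))
E
```

```text
[ 0.733  0.664  1.54  -0.667  1.306  2.25 ] [0.45873699 0.25995192 0.11584527] [1.39983574e+02 1.03814591e-01 2.04157688e+01] 0.01566623633921663
tcp [0.4609 0.2582 0.0306] body corner [0.4215 0.3664 0.0201]
row [0.0002, -0.0021, 0.0043, 0.0053, -0.1765, 0.2229] rows needed ~ 1.7
```

View pics/scene4.png

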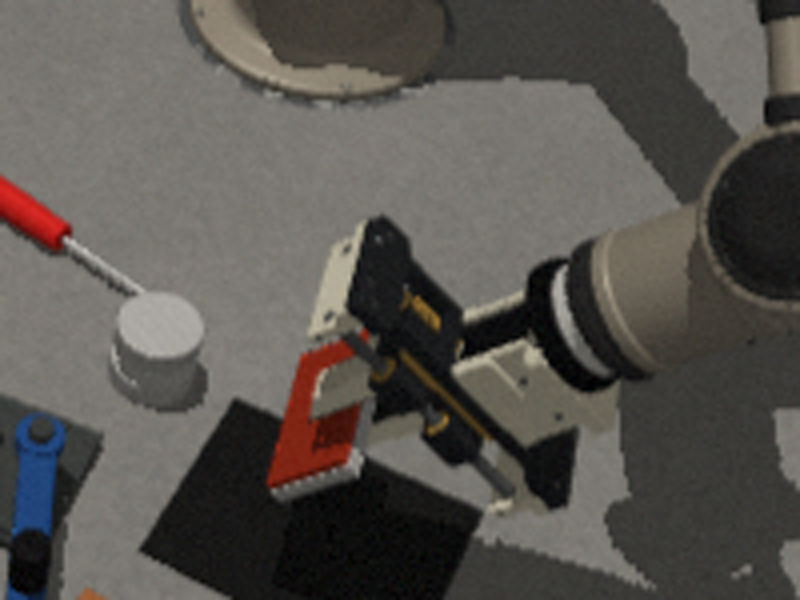

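Call:
arm_command --motion '[[[0, 0, 0, 0.005, -0.08, 0.1, -1], [0, 0, 0, 0.005, -0.13, 0.16, -1], [0, 0, 0, 0.005, -0.16, 0.2, -1], [0, 0, 0, 0.005, -0.17, 0.215, -1], [0, 0, 0, 0.005, -0.1765, 0.223, -1], [0, 0, 0, 0.005, -0.1765, 0.223, -1], [0, 0, 0, 0.005, -0.1765, 0.223, -1]]]'

```text
time: 7.65
tool_pos: [0.4638, 0.2573, 0.0346]
tool_rot: [2.444, -0.006, 0.351]
contact_force: [0.2, 0.6, -4.1]
opening: 0.0156
```

```bash
python3 - <<'E'
from tilt import *
from cell import robot
s=robot.observe();print(s["qpos"].round(3),s["tool_pos"],np.degrees(s["tool_rot"]),s["contact_force"])
for n in("scene",):
    c=robot.read_camera(n); np.savez(n+"3.npz",**c)
    x0,y0,x1,y1=(360,170,560,320)
    cv2.imwrite(f"pics/{n}5.png",cv2.resize(c["image"][y0:y1,x0:x1,::-1],None,fx=4,fy=4,interpolation=cv2.INTER_CUBIC))
E
```

```text
[ 0.724  0.784  1.579 -0.707  1.177  2.36 ] [0.46377777 0.25727819 0.03457491] [140.02051099  -0.31648964  20.12773589] [ 0.18758363  0.55179743 -4.07563545]
```

View pics/scene5.png

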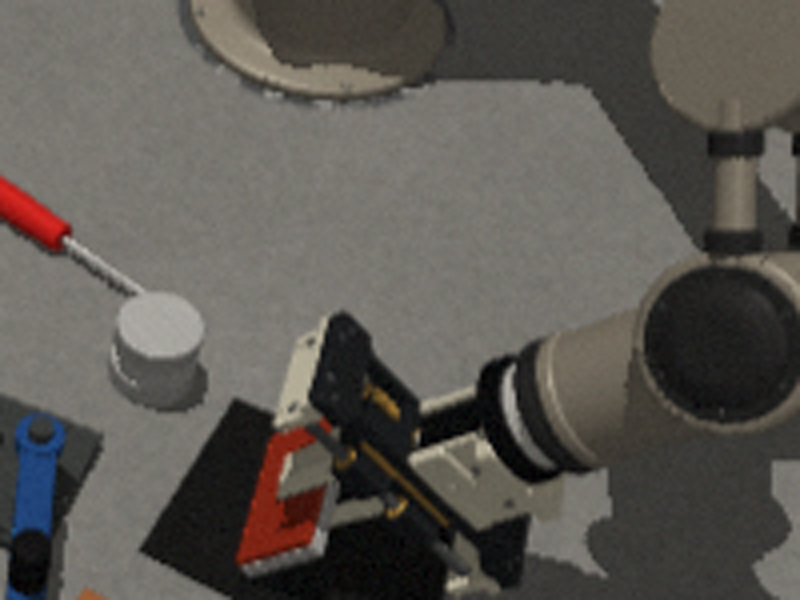

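Call:
arm_command --motion '[[[0, 0, 0, 0, 0, 0, -1], [0, 0, 0, 0, -0.004, 0.005, -1], [0, 0, 0, 0, -0.007, 0.008, -1], [0, 0, 0, 0, -0.007, 0.008, -1]]]'

```text
time: 8.1
tool_pos: [0.4631, 0.2569, 0.0302]
tool_rot: [2.443, -0.003, 0.351]
contact_force: [-0.2, 0.1, -4.2]
opening: 0.0156
```

Call:
arm_command --motion '[[[0, 0, 0, 0, -0.002, 0.003, -1], [0, 0, 0, 0, -0.004, 0.006, -1], [0, 0, 0, 0, -0.004, 0.006, -1]]]'

```text
time: 8.4
tool_pos: [0.4634, 0.257, 0.0293]
tool_rot: [2.442, -0.005, 0.351]
contact_force: [-3.3, 1.9, 4.3]
opening: 0.0155
```

Call:
arm_command --motion '[[[0, 0, 0, 0, 0, 0, -0.4], [0, 0, 0, 0, 0, 0, -0.4], [0, 0, 0, 0, 0, 0, -0.4], [0, 0, 0, 0, 0, 0, -0.4]]]'

```text
time: 8.8
tool_pos: [0.4635, 0.2569, 0.0282]
tool_rot: [2.443, -0.004, 0.351]
contact_force: [0.8, 1.4, 0.2]
opening: 0.0277
```

```bash
python3 - <<'E'
from tilt import *
from cell import robot
s=robot.observe();print(s["opening"],s["contact_force"])
for n in("scene",):
    c=robot.read_camera(n); np.savez(n+"3.npz",**c)
    x0,y0,x1,y1=(360,200,520,320)
    cv2.imwrite(f"pics/{n}6.png",cv2.resize(c["image"][y0:y1,x0:x1,::-1],None,fx=5,fy=5,interpolation=cv2.INTER_CUBIC))
E
```

```text
0.02765322700341925 [0.84586031 1.44883417 0.15933971]
```

View pics/scene6.png

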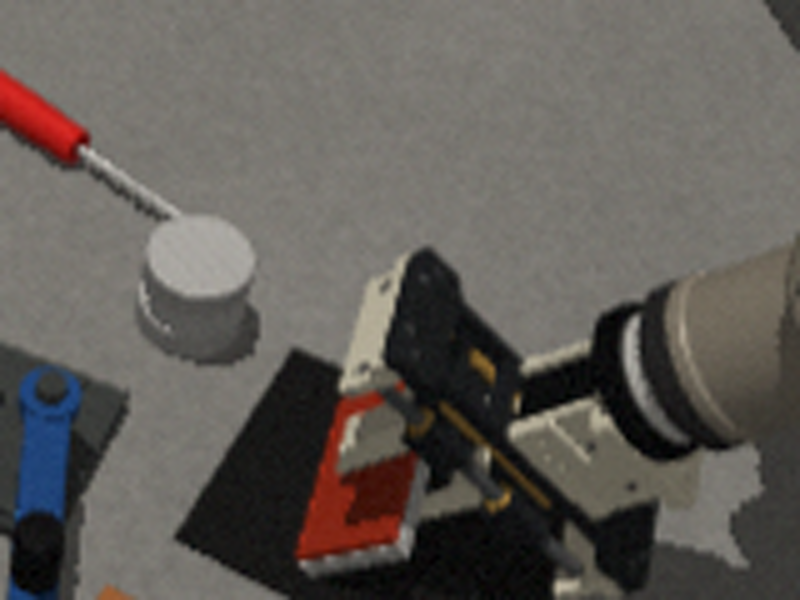

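Call:
arm_command --motion '[[[0, 0, 0, 0, 0, -0.16, -0.4], [0, 0, 0, 0, 0, -0.32, -0.4], [0, 0, 0, 0, 0, -0.4, -0.4], [0, 0, 0, 0, 0, -0.4, -0.4], [0, 0, 0, 0, 0, -0.4, 1], [0, 0, 0, 0, 0, -0.4, 1]]]'

```text
time: 9.45
tool_pos: [0.4362, 0.3276, 0.1188]
tool_rot: [2.441, -0.001, 0.35]
contact_force: [0.1, -0.7, 0.1]
opening: 0.039
```

```bash
python3 - <<'E'
from tilt import *
from cell import robot
s=robot.observe();print(s["opening"],s["contact_force"],s["tool_pos"])
for n in("scene","top"):
    c=robot.read_camera(n); np.savez(n+"7.npz",**c)
    x0,y0,x1,y1=(340,170,540,320) if n=="scene" else (120,170,320,320)
    cv2.imwrite(f"pics/{n}7.png",cv2.resize(c["image"][y0:y1,x0:x1,::-1],None,fx=4,fy=4,interpolation=cv2.INTER_CUBIC))
E
```

```text
0.03902223889476583 [ 0.14201601 -0.70294565  0.12291531] [0.43618139 0.32761526 0.11883699]
```

View pics/scene7.png

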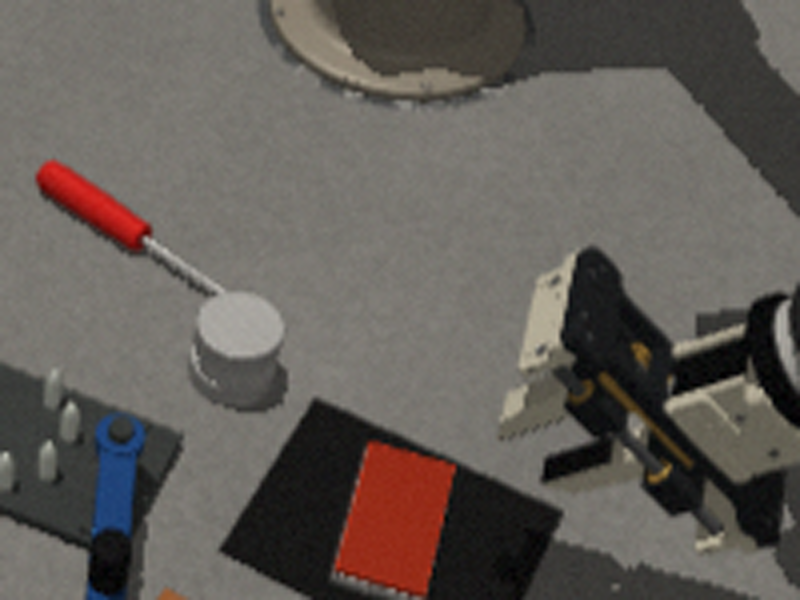

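View pics/top7.png

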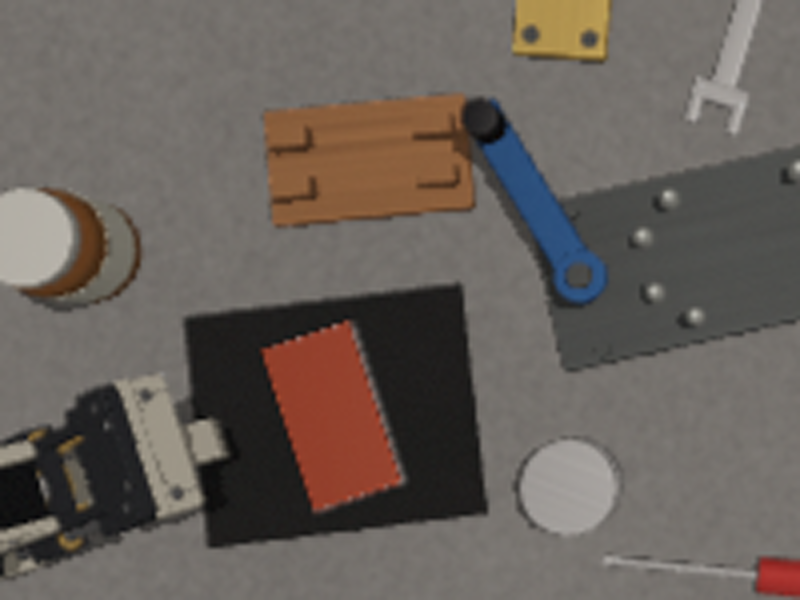

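Coupon lies flat on the mat, red lining up (top crop about 333,418), fingers clear. Measure it for the regrasp.

```bash
python3 - <<'E'
from h import *
for n in("top7","scene7"):
    c=load(n);hsv=cv2.cvtColor(c["image"],cv2.COLOR_RGB2HSV)
    m=cv2.inRange(hsv,(0,140,80),(10,255,255))|cv2.inRange(hsv,(174,140,80),(180,255,255))
    x0,y0,x1,y1=(180,245,245,310) if n=="top7" else (415,270,465,330)
    k=np.zeros_like(m);k[y0:y1,x0:x1]=m[y0:y1,x0:x1]
    ct=max(cv2.findContours(k,0,1)[0],key=cv2.contourArea)
    W=ray(c,ct[:,0,:],.019)[:,:2]
    r=cv2.minAreaRect((W*1000).astype(np.float32)); b=cv2.boxPoints(r)/1000
    i=int(np.argmax([np.linalg.norm(b[i]-b[(i+1)%4]) for i in range(2)]));d=b[(i+1)%4]-b[i]
    P=cloud(c)[k>0]
    print(n,r[0],r[1],np.degrees(np.arctan2(d[1],d[0])),"z",np.median(P[:,2]),P[:,:2].mean(0))
rel([.45,.275,.12],[180,0,20])
E
```

```text
top7 (454.2776794433594, 274.81951904296875) (109.11756134033203, 57.41166687011719) 20.4386 z 0.018725094068400394 [0.45465165 0.27493874]
scene7 (456.1004943847656, 272.61614990234375) (110.87935638427734, 57.65675354003906) 20.17719 z 0.020161316679166263 [0.46256264 0.27481497]
row [0.4457, -0.0009, 0.0002, -0.0174, 0.1404, 0.1135] rows needed ~ 4.7
```

Call:
arm_command --motion '[[[0.445, 0, 0, -0.01, 0.14, 0.113, 1], [0.445, 0, 0, -0.01, 0.14, 0.113, 1], [0.445, 0, 0, -0.01, 0.14, 0.113, 1], [0.445, 0, 0, -0.01, 0.14, 0.113, 1], [0.445, 0, 0, -0.01, 0.14, 0.113, 1], [0.445, 0, 0, -0.01, 0.14, 0.113, 1], [0.445, 0, 0, -0.01, 0.14, 0.113, 1], [0.445, 0, 0, -0.01, 0.14, 0.113, 1]]]'

```text
time: 10.35
tool_pos: [0.4517, 0.2777, 0.1206]
tool_rot: [3.14, -0.002, 0.352]
contact_force: [-0.7, 0.9, 0.4]
opening: 0.0918
```

```bash
python3 - <<'E'
from h import *
from cell import robot
s=robot.observe();print(s["qpos"].round(3),s["tool_pos"].round(4),np.degrees(s["tool_rot"]).round(2),s["opening"])
rel([.4552,.2737,.0055],[180,0,20.3])
E
```

```text
[ 0.408  0.46   1.661 -0.002  1.019  1.628] [0.4517 0.2777 0.1206] [ 1.7991e+02 -1.4000e-01  2.0160e+01] 0.09180497764575198
row [0.001, -0.0016, -0.0016, 0.0054, 0.0159, 0.3837] rows needed ~ 2.3
```

Call:
arm_command --motion '[[[0, 0, 0, 0.005, 0.016, 0.15, 1], [0, 0, 0, 0.005, 0.016, 0.27, 1], [0, 0, 0, 0.005, 0.016, 0.34, 1], [0, 0, 0, 0.005, 0.016, 0.36, 1], [0, 0, 0, 0.005, 0.016, 0.36, 1]]]'

```text
time: 10.85
tool_pos: [0.4548, 0.2743, 0.0124]
tool_rot: [3.141, -0.002, 0.353]
contact_force: [0.0, 1.5, 0.4]
opening: 0.0915
```

```bash
python3 - <<'E'
from h import *
from cell import robot
s=robot.observe();print(s["tool_pos"].round(4),np.degrees(s["tool_rot"]).round(2),s["contact_force"])
rel([.4552,.2737,.0055],[180,0,20.3])
for n in("scene","top"):
    c=robot.read_camera(n); np.savez(n+"8.npz",**c)
    x0,y0,x1,y1=(340,170,540,320) if n=="scene" else (120,170,320,320)
    cv2.imwrite(f"pics/{n}8.png",cv2.resize(c["image"][y0:y1,x0:x1,::-1],None,fx=4,fy=4,interpolation=cv2.INTER_CUBIC))
E
```

```text
[0.4548 0.2743 0.0124] [ 1.7999e+02 -1.0000e-01  2.0230e+01] [0.02565602 1.51378372 0.44703881]
row [0.0002, -0.0011, -0.0008, 0.0006, 0.0024, 0.0229] rows needed ~ 0.1
```

View pics/scene8.png

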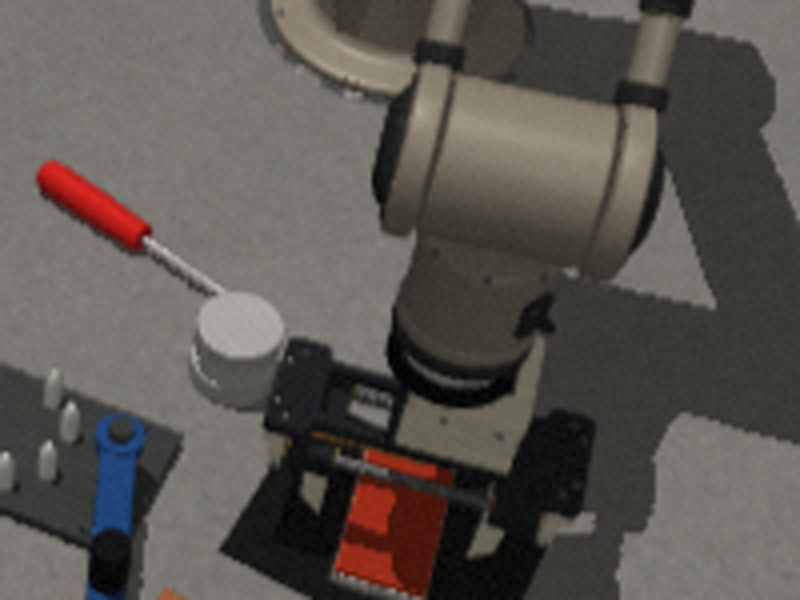

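View pics/top8.png

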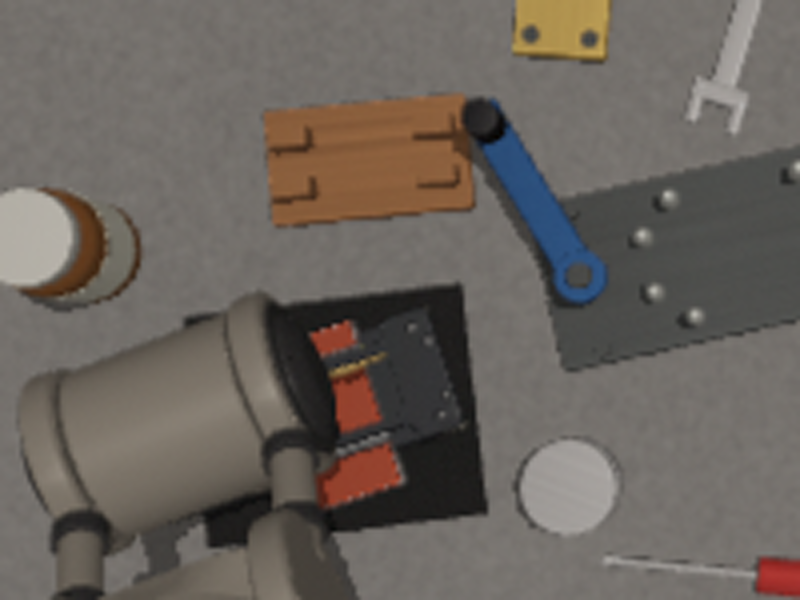

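Both fingers straddle the coupon (scene crop 313,490 and 487,535). Lower and close.

Call:
arm_command --motion '[[[0, 0, 0, 0, 0.002, 0.012, 1], [0, 0, 0, 0, 0.002, 0.022, 1], [0, 0, 0, 0, 0.002, 0.022, -1], [0, 0, 0, 0, 0.002, 0.022, -1], [0, 0, 0, 0, 0.002, 0.022, -1], [0, 0, 0, 0, 0.002, 0.022, -1], [0, 0, 0, 0, 0.002, 0.022, -1], [0, 0, 0, 0, 0.002, 0.022, -1]]]' --grip_force 45

```text
time: 11.75
tool_pos: [0.4559, 0.2731, 0.0067]
tool_rot: [-3.141, -0.004, 0.351]
contact_force: [-0.2, -0.6, 1.6]
opening: 0.0595
```

Call:
arm_command --motion '[[[0, 0, 0, 0, 0, 0, -1], [0, 0, 0, 0, 0, -0.03, -1], [0, 0, 0, 0, 0, -0.1, -1], [0, 0, 0, 0, 0, -0.25, -1], [0, 0, 0, 0, 0, -0.4, -1], [0, 0, 0, 0, 0, -0.45, -1], [0, 0, 0, 0, 0, -0.45, -1]]]'

```text
time: 12.45
tool_pos: [0.4566, 0.2733, 0.1444]
tool_rot: [-3.141, -0.009, 0.351]
contact_force: [-0.1, 0.5, -4.6]
opening: 0.0595
```

```bash
python3 - <<'E'
from h import *
from cell import robot
s=robot.observe();print(s["tool_pos"].round(4),np.degrees(s["tool_rot"]).round(2),s["contact_force"],s["opening"])
rel([.57,.013,.14],[180,0,104.2])
E
```

```text
[0.4566 0.2733 0.1444] [-179.97   -0.53   20.12] [-0.10683934  0.5328907  -4.60609092] 0.05949081409554149
row [0.004, -0.0051, -0.9342, 0.0564, 0.9448, 0.0148] rows needed ~ 9.8
```

Call:
arm_command --motion '[[[0, 0, -0.09, 0.005, 0.09, 0, -1], [0, 0, -0.93, 0.056, 0.94, 0, -1], [0, 0, -0.93, 0.056, 0.94, 0, -1], [0, 0, -0.93, 0.056, 0.94, 0, -1], [0, 0, -0.93, 0.056, 0.94, 0, -1], [0, 0, -0.93, 0.056, 0.94, 0, -1], [0, 0, -0.93, 0.056, 0.94, 0, -1], [0, 0, -0.93, 0.056, 0.94, 0, -1]]]'

```text
time: 13.25
tool_pos: [0.5683, 0.0099, 0.1392]
tool_rot: [3.141, -0.001, 1.48]
contact_force: [0.4, 0.4, -4.3]
opening: 0.0593
```

```bash
python3 - <<'E'
from h import *
from cell import robot
rel([.5717,.013,.10],[180,0,104.2])
E
```

```text
row [0.0003, -0.0006, -0.2154, 0.0113, 0.0104, 0.1306] rows needed ~ 2.3
```

Call:
arm_command --motion '[[[0, 0, -0.08, 0.011, 0.01, 0.06, -1], [0, 0, -0.17, 0.011, 0.01, 0.13, -1], [0, 0, -0.215, 0.011, 0.01, 0.16, -1], [0, 0, -0.215, 0.011, 0.01, 0.16, -1], [0, 0, -0.215, 0.011, 0.01, 0.16, -1]]]'

```text
time: 13.75
tool_pos: [0.5709, 0.0169, 0.0925]
tool_rot: [3.14, -0.002, 1.814]
contact_force: [-0.0, -0.2, -3.9]
opening: 0.0595
```

```bash
python3 - <<'E'
from h import *
from cell import robot
s=robot.observe();print(s["tool_pos"].round(4),np.degrees(s["tool_rot"]).round(2),s["contact_force"],s["opening"])
for n in("scene","top"):
    c=robot.read_camera(n); np.savez(n+"9.npz",**c)
    x0,y0,x1,y1=(270,180,430,300) if n=="scene" else (230,160,390,280)
    cv2.imwrite(f"pics/{n}9.png",cv2.resize(c["image"][y0:y1,x0:x1,::-1],None,fx=5,fy=5,interpolation=cv2.INTER_CUBIC))
E
```

```text
[0.5709 0.0169 0.0925] [ 1.7992e+02 -1.0000e-01  1.0394e+02] [-0.04786725 -0.24157166 -3.85164115] 0.05951740596818616
```

View pics/scene9.png

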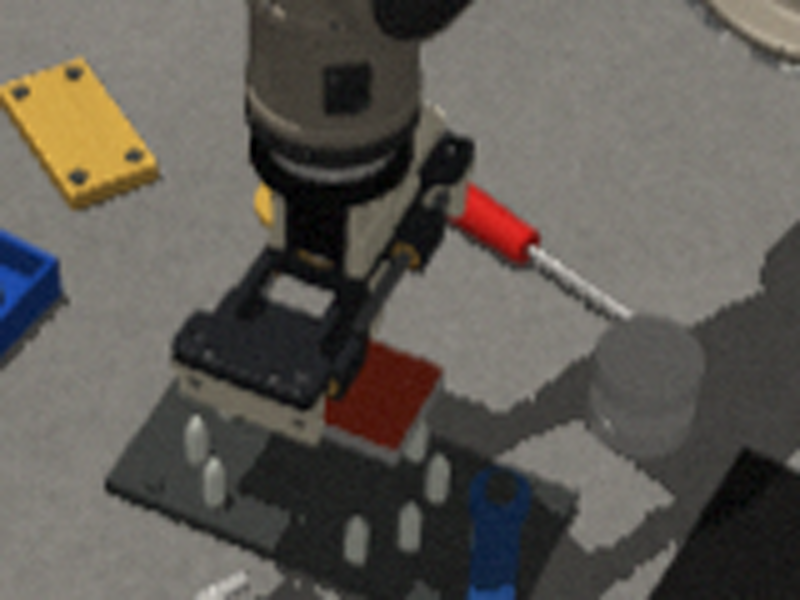

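View pics/top9.png

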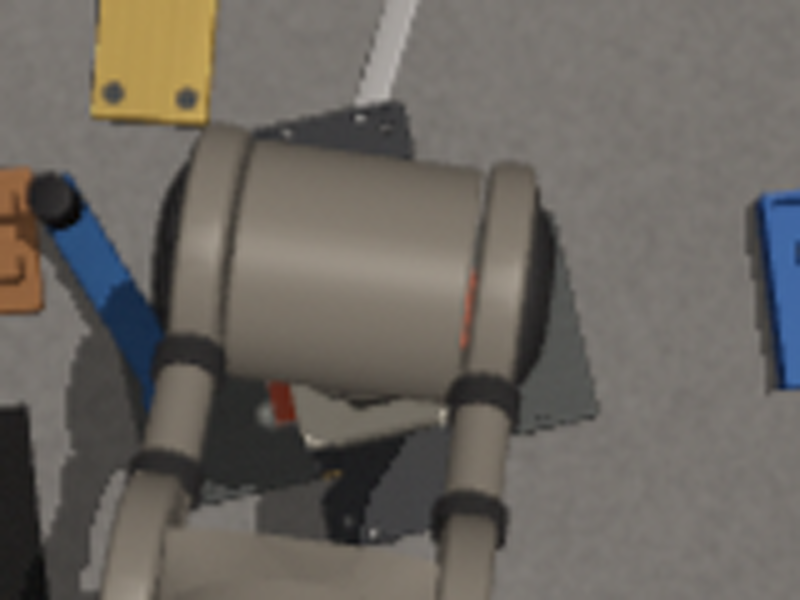

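```bash
python3 - <<'E'
from h import *
s=load("scene0"); N=np.array([.5717,.0130,.044])
p=proj(s,N)[0]; print("nest scene-frame",ray(s,p+[-.45,-1.0],.044)[0].round(4))
c=load("scene9");hsv=cv2.cvtColor(c["image"],cv2.COLOR_RGB2HSV)
m=cv2.inRange(hsv,(0,140,50),(10,255,255))|cv2.inRange(hsv,(174,140,50),(180,255,255))
k=np.zeros_like(m);k[240:280,330:362]=m[240:280,330:362]
ct=max(cv2.findContours(k,0,1)[0],key=cv2.contourArea)
z=.0925-.0035+.016
W=ray(c,ct[:,0,:],z)[:,:2]
th=np.radians(14.0); ey=np.array([-np.sin(th),np.cos(th)]);ex=np.array([np.cos(th),np.sin(th)])
o=np.array([.5717,.0130]); a=(W-o)@ex;b=(W-o)@ey
print("x range",a.min(),a.max(),"y max",b.max(), "z",np.median(cloud(c)[k>0][:,2]))
# end edge: per-row of a, max b
for lo in np.arange(-.03,.031,.01):
    q=(a>=lo)&(a<lo+.01)
    if q.any(): print(lo.round(3),b[q].max().round(4))
E
```

```text
nest scene-frame [0.5699 0.0099 0.044 ]
x range -0.025924050620818026 0.03200104552837701 y max 0.05610811880572147 z 0.10581734140576621
-0.03 0.0557
-0.02 0.0561
-0.01 0.0557
0.0 0.0561
0.01 0.0556
0.02 0.0561
0.03 0.0543
```

```bash
python3 - <<'E'
from h import *
rel([.571,.0115,.0525],[180,0,104.2])
E
```

```text
row [0.0025, -0.0005, -0.0025, -0.017, -0.0072, 0.1372] rows needed ~ 0.8
```

Call:
arm_command --motion '[[[0, 0, 0, -0.017, -0.004, 0.05, -1], [0, 0, 0, -0.017, -0.004, 0.11, -1], [0, 0, 0, -0.017, -0.004, 0.13, -1], [0, 0, 0, -0.017, -0.004, 0.13, -1], [0, 0, 0, -0.017, -0.004, 0.13, -1]]]'

```text
time: 14.35
tool_pos: [0.5724, 0.0118, 0.0554]
tool_rot: [3.137, -0.0, 1.816]
contact_force: [-0.2, -0.2, -4.0]
opening: 0.0594
```

```bash
cat > ov.py <<'E'
from h import *
from cell import robot
import sys
pat=np.array([[a*38.5,b*42] for a in(1,-1) for b in(1,-1)]+[[a*18,b*63.5] for a in(1,-1) for b in(1,-1)])/1000
def rot(d): t=np.radians(d);return np.array([[np.cos(t),-np.sin(t)],[np.sin(t),np.cos(t)]])
def go(tag,dz=-.0035,H=.016,nest=(.5717,.013),nyaw=14.17,off=(0,0)):
    s=robot.observe();p=s["tool_pos"];y=np.degrees(s["tool_rot"][2])-90
    print(p.round(4),np.degrees(s["tool_rot"]).round(2),s["contact_force"].round(1),s["opening"])
    c=robot.read_camera("scene");np.savez("scene%s.npz"%tag,**c)
    k=7;x0,y0=290,225;w,h=114,85
    big=cv2.resize(c["image"][y0:y0+h,x0:x0+w,::-1],None,fx=k,fy=k,interpolation=cv2.INTER_CUBIC).copy()
    cv2.imwrite("pics/raw%s.png"%tag,big)
    P=np.array([[-.03,-.055],[.03,-.055],[.03,.055],[-.03,.055]])@rot(y).T+p[:2]+off
    for z,col in((p[2]+dz+H,(255,255,0)),(p[2]+dz,(255,0,255))):
        q=proj(c,np.c_[P,np.full(4,z)]);cv2.polylines(big,[np.int32(((q-[x0,y0]+.5)*k))],True,col,1)
    for z,col in((.044,(0,0,255)),(.012,(0,255,0))):
        for u,v in proj(c,np.c_[pat@rot(nyaw).T+nest,np.full(8,z)]): cv2.circle(big,(int((u-x0+.5)*k),int((v-y0+.5)*k)),2,col,-1)
    cv2.imwrite("pics/ov%s.png"%tag,big)
E
python3 -c "
from ov import *
go('10')"
```

```text
[0.5724 0.0118 0.0554] [ 1.7971e+02 -3.0000e-02  1.0405e+02] [-0.2 -0.2 -4. ] 0.05943954979565452
```

View pics/ov10.png

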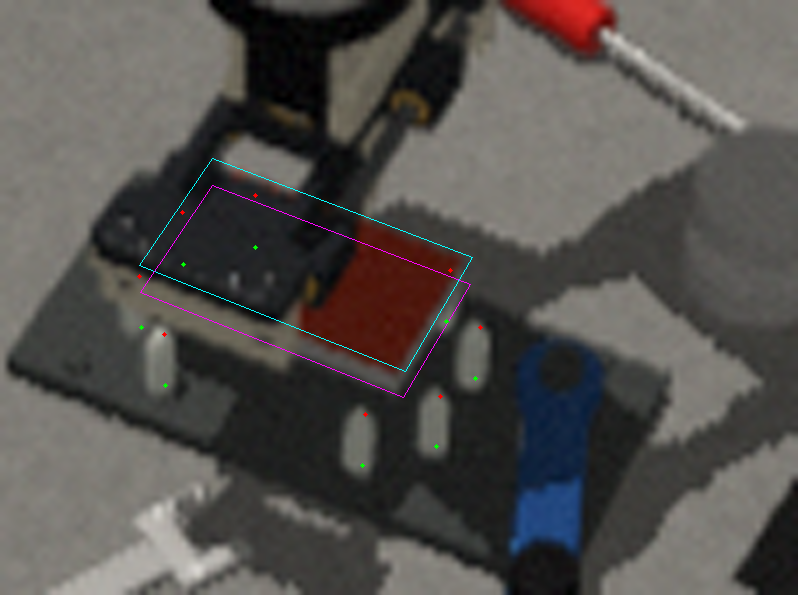

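```bash
python3 - <<'E'
from h import *
rel([.5708,.0120,.040],[180,0,104.2])
E
```

```text
row [0.0035, -0.0002, -0.0016, 0.0022, -0.0056, 0.0518] rows needed ~ 0.3
```

Call:
arm_command --motion '[[[0, 0, 0, 0.002, -0.0055, 0, -1], [0, 0, 0, 0.002, -0.0055, 0.02, -1], [0, 0, 0, 0.002, -0.0055, 0.03, -1], [0, 0, 0, 0.002, -0.0055, 0.03, -1]]]'

```text
time: 14.8
tool_pos: [0.5697, 0.012, 0.0449]
tool_rot: [3.139, -0.001, 1.816]
contact_force: [-0.5, 0.1, -4.1]
opening: 0.0596
```

```bash
python3 -c "
from ov import *
go('11',nest=(.5708,.012),nyaw=14.2)
rel([.5708,.0120,.040],[180,0,104.2])
rel([.5708,.0120,.0155],[180,0,104.2])"
```

```text
[0.5697 0.012  0.0449] [ 1.7985e+02 -8.0000e-02  1.0406e+02] [-0.5  0.1 -4.1] 0.05958538129481939
row [0.002, -0.0007, -0.0016, -0.0006, 0.003, 0.0172] rows needed ~ 0.1
row [0.002, -0.0007, -0.0016, -0.0007, 0.0027, 0.0988] rows needed ~ 0.6
```

View pics/ov11.png

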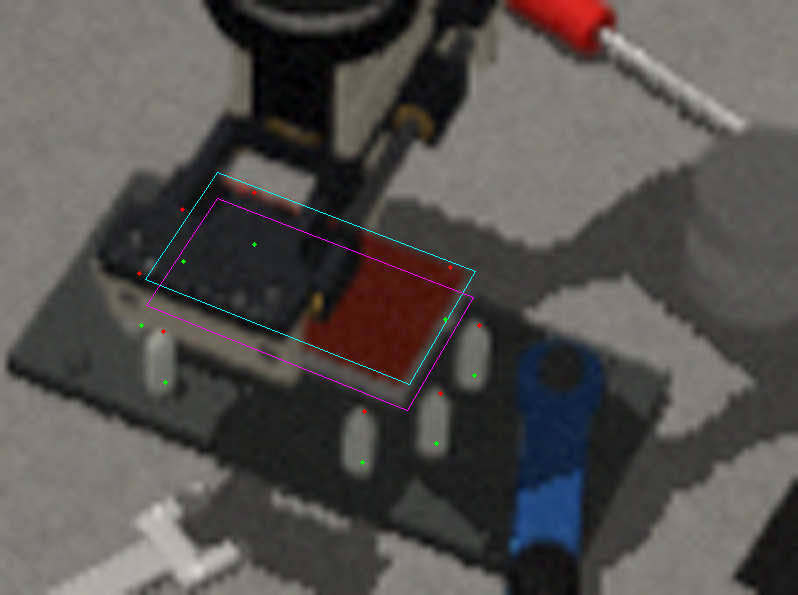

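Call:
arm_command --motion '[[[0, 0, 0, 0, 0.0035, 0.005, -1], [0, 0, 0, 0, 0.0035, 0.012, -1], [0, 0, 0, 0, 0.0035, 0.02, -1], [0, 0, 0, 0, 0.0035, 0.03, -1], [0, 0, 0, 0, 0.0035, 0.035, -1]]]'

```text
time: 15.35
tool_pos: [0.571, 0.0122, 0.0346]
tool_rot: [3.138, -0.001, 1.816]
contact_force: [0.0, -0.3, -3.6]
opening: 0.0594
```

Call:
arm_command --motion '[[[0, 0, 0, 0, 0, 0.012, -1], [0, 0, 0, 0, 0, 0.024, -1], [0, 0, 0, 0, 0, 0.036, -1], [0, 0, 0, 0, 0, 0.048, -1], [0, 0, 0, 0, 0, 0.054, -1], [0, 0, 0, 0, 0, 0.056, -1]]]'

```text
time: 15.95
tool_pos: [0.5711, 0.0122, 0.0179]
tool_rot: [3.138, -0.001, 1.816]
contact_force: [0.3, 0.0, -4.2]
opening: 0.0596
```

```bash
python3 -c "
from ov import *
go('12',nest=(.5708,.012),nyaw=14.2)"
```

```text
[0.5711 0.0122 0.0179] [ 1.7980e+02 -6.0000e-02  1.0406e+02] [ 0.3  0.  -4.2] 0.05963576374822213
```

View pics/ov12.png

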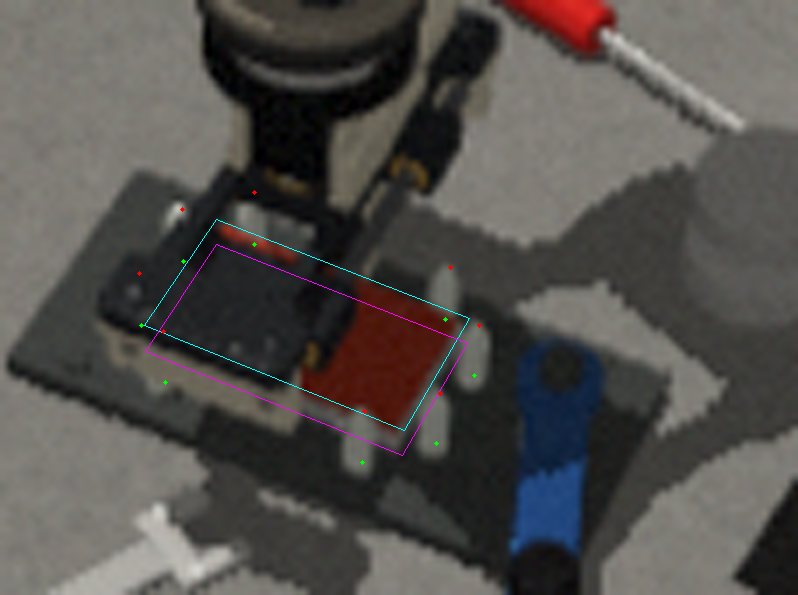

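Coupon sits between the pins (crop 440,280; 470,355; 435,425; 358,440), no contact yet. Lower the last 2–3 mm.

Call:
arm_command --motion '[[[0, 0, 0, 0, 0, 0.004, -1], [0, 0, 0, 0, 0, 0.007, -1], [0, 0, 0, 0, 0, 0.008, -1], [0, 0, 0, 0, 0, 0.008, -1]]]'

```text
time: 16.4
tool_pos: [0.5713, 0.0122, 0.0159]
tool_rot: [3.138, -0.001, 1.816]
contact_force: [0.0, -1.3, -3.7]
opening: 0.0594
```

Call:
arm_command --motion '[[[0, 0, 0, 0, 0, 0.003, -1], [0, 0, 0, 0, 0, 0.005, -1], [0, 0, 0, 0, 0, 0.005, -1]]]'

```text
time: 16.7
tool_pos: [0.5713, 0.0122, 0.0158]
tool_rot: [3.137, -0.001, 1.816]
contact_force: [-3.6, 0.3, 8.8]
opening: 0.0595
```

Call:
arm_command --motion '[[[0, 0, 0, 0, 0, 0, 0.6], [0, 0, 0, 0, 0, 0, 0.6], [0, 0, 0, 0, 0, 0, 0.6], [0, 0, 0, 0, 0, -0.05, 0.6], [0, 0, 0, 0, 0, -0.2, 0.8], [0, 0, 0, 0, 0, -0.36, 1], [0, 0, 0, 0, 0, -0.5, 1], [0, 0, 0, 0, 0, -0.5, 1]]]'

```text
time: 17.5
tool_pos: [0.5742, 0.0117, 0.1708]
tool_rot: [3.126, 0.003, 1.816]
contact_force: [0.6, -0.5, 0.1]
opening: 0.0917
```

```bash
python3 - <<'E'
from h import *
rel([.46,-.275,.16],[180,0,69.6])
E
```

```text
row [0.0102, -0.0009, 0.383, -0.8342, -0.6021, 0.0296] rows needed ~ 6.2
```

Call:
arm_command --motion '[[[0, 0, 0.08, -0.16, -0.12, 0, 1], [0, 0, 0.38, -0.83, -0.6, 0.03, 1], [0, 0, 0.38, -0.83, -0.6, 0.03, 1], [0, 0, 0.38, -0.83, -0.6, 0.03, 1], [0, 0, 0.38, -0.83, -0.6, 0.03, 1], [0, 0, 0.38, -0.83, -0.6, 0.03, 1], [0, 0, 0.38, -0.83, -0.6, 0.03, 1]]]'

```text
time: 18.2
tool_pos: [0.4546, -0.2778, 0.1536]
tool_rot: [3.139, -0.002, 1.214]
contact_force: [0.8, 1.2, -0.7]
opening: 0.0921
```

```bash
python3 - <<'E'
from h import *
from cell import robot
s0=load("scene0")
# platen from scene0 too
hsv=cv2.cvtColor(s0["image"],cv2.COLOR_RGB2HSV); m=cv2.inRange(hsv,(15,120,120),(30,255,255))
k=np.zeros_like(m);k[185:225,262:308]=m[185:225,262:308]; k=cv2.morphologyEx(k,cv2.MORPH_CLOSE,np.ones((5,5)))
ct=max(cv2.findContours(k,0,1)[0],key=cv2.contourArea); W=ray(s0,ct[:,0,:],.015)[:,:2]*1000
r=cv2.minAreaRect(W.astype(np.float32)); print("scene platen incl. side",r)
s=robot.observe();print(s["tool_pos"].round(4),np.degrees(s["tool_rot"]).round(2))
for n in("scene","top"):
    c=robot.read_camera(n); np.savez(n+"13.npz",**c)
    x0,y0,x1,y1=(220,150,420,300) if n=="scene" else (240,180,440,330)
    cv2.imwrite(f"pics/{n}13.png",cv2.resize(c["image"][y0:y1,x0:x1,::-1],None,fx=4,fy=4,interpolation=cv2.INTER_CUBIC))
c=load("top13");hsv=cv2.cvtColor(c["image"],cv2.COLOR_RGB2HSV)
m=cv2.inRange(hsv,(0,120,80),(10,255,255)); k=np.zeros_like(m);k[200:260,275:340]=m[200:260,275:340]
ct=max(cv2.findContours(k,0,1)[0],key=cv2.contourArea); W=ray(c,ct[:,0,:],.028)[:,:2]*1000
print("coupon in nest",cv2.minAreaRect(W.astype(np.float32)),"z",np.median(cloud(c)[k>0][:,2]))
c=load("scene13");hsv=cv2.cvtColor(c["image"],cv2.COLOR_RGB2HSV)
m=cv2.inRange(hsv,(0,120,50),(10,255,255)); k=np.zeros_like(m);k[245:305,290:385]=m[245:305,290:385]
P=cloud(c)[k>0];print("z scene",np.median(P[:,2]),np.polyfit(P[:,0]-P[:,0].mean(),P[:,2],1),np.polyfit(P[:,1]-P[:,1].mean(),P[:,2],1))
E
```

```text
scene platen incl. side ((462.41790771484375, -277.7310791015625), (111.69952392578125, 60.08090591430664), 69.0872802734375)
[ 0.4546 -0.2778  0.1536] [ 1.7987e+02 -9.0000e-02  6.9570e+01]
coupon in nest ((571.517333984375, 11.950939178466797), (58.09583282470703, 108.23371124267578), 13.694462776184082) z 0.02756814179601763
z scene 0.02923960979885476 [1.32793077 0.0332191 ] [1.00969729 0.0332191 ]
```

View pics/top13.png

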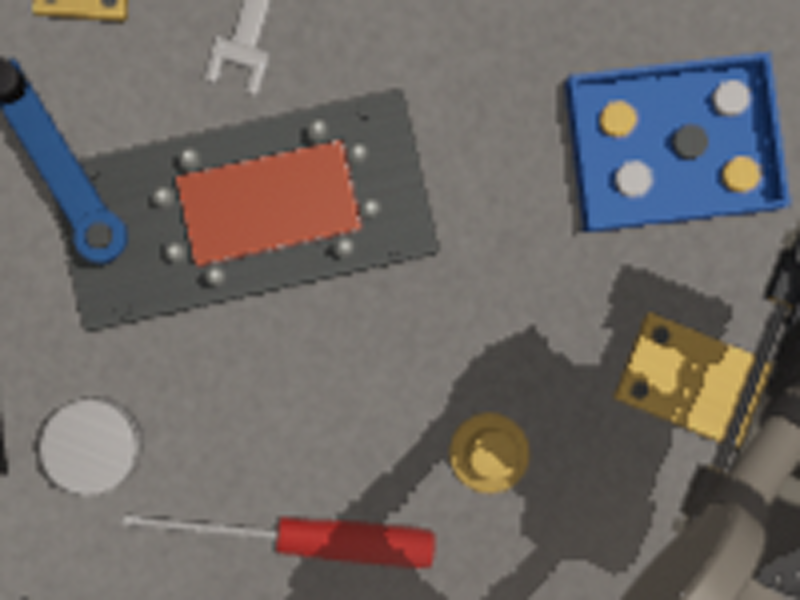

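View pics/scene13.png

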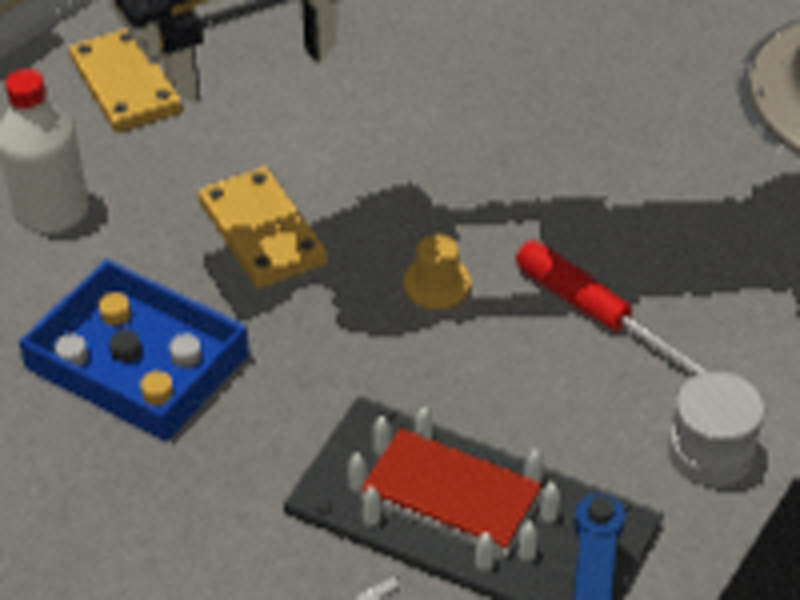

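```bash
python3 - <<'E'
from h import *
c=load("top0");print("cap",ray(c,[489,241],.13),"tray",ray(c,[409,216],.03))
P=cloud(c); q=P[225:262,455:500].reshape(-1,3);q=q[(q[:,2]>.02)&(q[:,2]<.14)];print(q.min(0),q.max(0))
rel([.4605,-.2765,.03],[180,0,69.6])
E
```

```text
cap [[ 0.54920843 -0.41953728  0.13      ]] tray [[ 0.61441575 -0.24830417  0.03      ]]
[ 0.52170574 -0.44805464  0.02005875] [ 0.58099812 -0.38996092  0.13443141]
row [0.0011, -0.0021, 0.0007, -0.0023, 0.0163, 0.4123] rows needed ~ 2.5
```

Call:
arm_command --motion '[[[0, 0, 0, -0.002, 0.016, 0.15, 1], [0, 0, 0, -0.002, 0.016, 0.3, 1], [0, 0, 0, -0.002, 0.016, 0.38, 1], [0, 0, 0, -0.002, 0.016, 0.41, 1], [0, 0, 0, -0.002, 0.016, 0.41, 1]]]'

```text
time: 18.8
tool_pos: [0.4615, -0.2737, 0.0306]
tool_rot: [3.141, -0.004, 1.221]
contact_force: [0.4, -0.7, 0.4]
opening: 0.092
```

```bash
python3 - <<'E'
from h import *
from cell import robot
s=robot.observe();print(s["tool_pos"].round(4),np.degrees(s["tool_rot"]).round(2),s["contact_force"])
rel([.4605,-.2765,.0035],[180,0,69.6])
for n in("scene",):
    c=robot.read_camera(n); np.savez(n+"14.npz",**c)
    x0,y0=220,140;k=6
    big=cv2.resize(c["image"][y0:y0+100,x0:x0+130,::-1],None,fx=k,fy=k,interpolation=cv2.INTER_CUBIC).copy()
    p=s["tool_pos"];t=s["tool_rot"][2]-np.pi/2;R=np.array([[np.cos(t),-np.sin(t)],[np.sin(t),np.cos(t)]])
    Q=np.array([[-.03,-.055],[.03,-.055],[.03,.055],[-.03,.055]])@R.T+p[:2]
    cv2.polylines(big,[np.int32((proj(c,np.c_[Q,np.full(4,.015)])-[x0,y0]+.5)*k)],True,(255,255,0),1)
    cv2.imwrite("pics/ov14.png",big)
E
```

```text
[ 0.4615 -0.2737  0.0306] [179.97  -0.22  69.95] [ 0.38252933 -0.73864193  0.4132819 ]
row [0.0004, -0.0024, 0.0039, -0.0102, -0.0001, 0.0902] rows needed ~ 0.5
```

View pics/ov14.png

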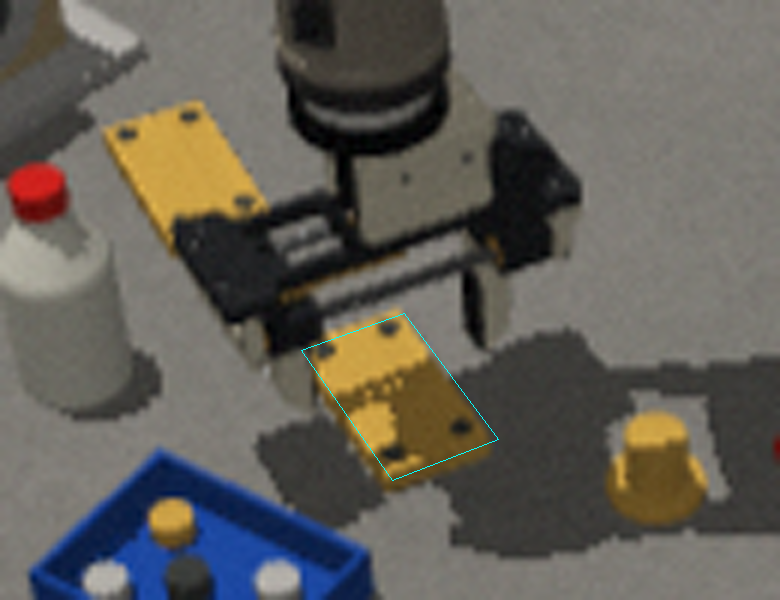

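Call:
arm_command --motion '[[[0, 0, 0, -0.005, 0, 0.04, 1], [0, 0, 0, -0.005, 0, 0.07, 1], [0, 0, 0, -0.005, 0, 0.088, 1], [0, 0, 0, -0.005, 0, 0.088, 1], [0, 0, 0, -0.005, 0, 0.088, -1], [0, 0, 0, -0.005, 0, 0.088, -1], [0, 0, 0, -0.005, 0, 0.088, -1], [0, 0, 0, -0.005, 0, 0.088, -1]]]' --grip_force 50

```text
time: 19.65
tool_pos: [0.4611, -0.2768, 0.0053]
tool_rot: [3.138, -0.003, 1.219]
contact_force: [-0.2, 0.2, -0.1]
opening: 0.0643
```

Call:
arm_command --motion '[[[0, 0, 0, 0, 0, 0, -1], [0, 0, 0, 0, 0, 0, -1], [0, 0, 0, 0, 0, 0, -1]]]'

```text
time: 19.95
tool_pos: [0.461, -0.2767, 0.0052]
tool_rot: [3.139, -0.003, 1.219]
contact_force: [-0.7, -0.4, 2.7]
opening: 0.0595
```

Call:
arm_command --motion '[[[0, 0, 0, 0, 0, -0.03, -1], [0, 0, 0, 0, 0, -0.12, -1], [0, 0, 0, 0, 0, -0.27, -1], [0, 0, 0, 0, 0, -0.42, -1], [0, 0, 0, 0, 0, -0.48, -1], [0, 0, 0, 0, 0, -0.48, -1]]]'

```text
time: 20.55
tool_pos: [0.4614, -0.2776, 0.1518]
tool_rot: [3.134, -0.001, 1.219]
contact_force: [0.1, -0.3, -7.7]
opening: 0.0591
```

```bash
python3 - <<'E'
from h import *
from cell import robot
s=robot.observe();print(s["tool_pos"].round(4),np.degrees(s["tool_rot"]).round(2),s["contact_force"],s["opening"])
rel([.5715,.0130,.14],[180,0,104.2])
E
```

```text
[ 0.4614 -0.2776  0.1518] [ 1.7957e+02 -7.0000e-02  6.9870e+01] [ 0.10792019 -0.25143426 -7.74693105] 0.05906342043797934
row [0.0049, 0.0007, -0.3815, 1.0358, 0.0108, 0.0406] rows needed ~ 6.2
```

Call:
arm_command --motion '[[[0, 0, -0.07, 0.15, 0, 0, -1], [0, 0, -0.38, 1.0, 0.01, 0.03, -1], [0, 0, -0.38, 1.0, 0.01, 0.03, -1], [0, 0, -0.38, 1.0, 0.01, 0.03, -1], [0, 0, -0.38, 1.0, 0.01, 0.03, -1], [0, 0, -0.38, 1.0, 0.01, 0.03, -1], [0, 0, -0.38, 1.0, 0.01, 0.03, -1], [0, 0, -0.38, 1.0, 0.01, 0.03, -1]]]'

```text
time: 21.35
tool_pos: [0.5653, 0.0055, 0.1384]
tool_rot: [-3.141, -0.003, 1.82]
contact_force: [-0.5, -0.4, -7.2]
opening: 0.0594
```

```bash
python3 - <<'E'
from h import *
rel([.5715,.0130,.065],[180,0,104.1])
E
```

```text
row [-0.0005, -0.0016, 0.0017, 0.0185, 0.0265, 0.2447] rows needed ~ 1.5
```

Call:
arm_command --motion '[[[0, 0, 0, 0.018, 0.022, 0.08, -1], [0, 0, 0, 0.018, 0.022, 0.18, -1], [0, 0, 0, 0.018, 0.022, 0.235, -1], [0, 0, 0, 0.018, 0.022, 0.235, -1], [0, 0, 0, 0.018, 0.022, 0.235, -1]]]'

```text
time: 21.85
tool_pos: [0.5714, 0.0094, 0.0701]
tool_rot: [3.139, -0.001, 1.815]
contact_force: [0.2, 0.2, -5.5]
opening: 0.0594
```

```bash
python3 -c "
from ov import *
go('15',dz=-.0052,H=.015,nest=(.5715,.013),nyaw=14.2)
rel([.5715,.0130,.055],[180,0,104.1])"
```

```text
[0.5714 0.0094 0.0701] [ 1.7987e+02 -7.0000e-02  1.0397e+02] [ 0.2  0.2 -5.5] 0.05942117315768892
row [0.0028, -0.0003, -0.0013, 0.0115, 0.0003, 0.0532] rows needed ~ 0.3
```

View pics/ov15.png

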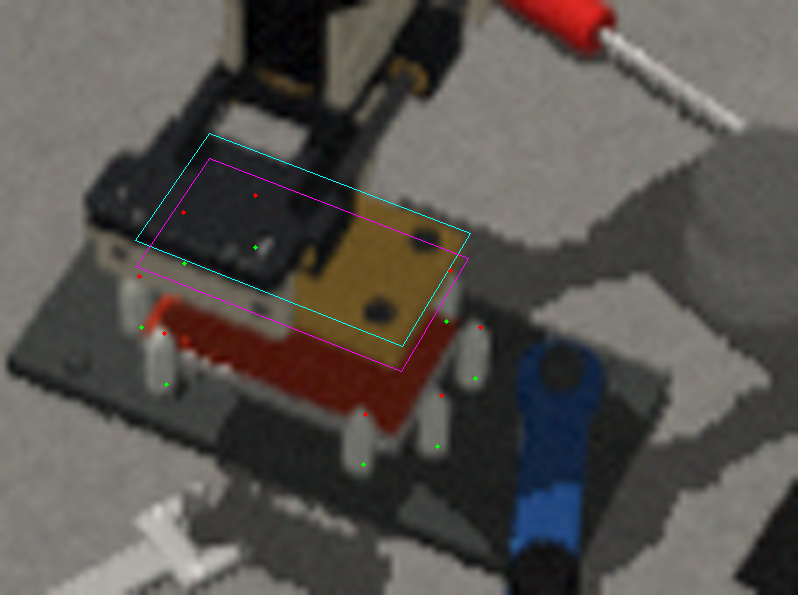

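```bash
python3 - <<'E'
from ov import *
def endb(tag,hs,H,dz,p,box):
    c=load(tag);hsv=cv2.cvtColor(c["image"],cv2.COLOR_RGB2HSV)
    m=cv2.inRange(hsv,*hs);k=np.zeros_like(m);x0,y0,x1,y1=box;k[y0:y1,x0:x1]=m[y0:y1,x0:x1]
    k=cv2.morphologyEx(k,cv2.MORPH_CLOSE,np.ones((5,5)))
    ct=max(cv2.findContours(k,0,1)[0],key=cv2.contourArea)
    W=ray(c,ct[:,0,:],p[2]+dz+H)[:,:2]-p[:2]; R=rot(14.0); W=W@R
    return [(lo.round(3),W[(W[:,0]>=lo)&(W[:,0]<lo+.01),1].max().round(4)) for lo in np.arange(-.03,.03,.01) if ((W[:,0]>=lo)&(W[:,0]<lo+.01)).any()],W[:,0].min(),W[:,0].max()
red=((0,120,40),(10,255,255))
print("coupon",endb("scene10",red,.016,-.0035,np.array([.5724,.0118,.0554]),(330,250,362,285)))
print("coupon",endb("scene11",red,.016,-.0035,np.array([.5697,.0120,.0449]),(330,250,362,285)))
print("platen",endb("scene15",((15,80,60),(30,255,255)),.015,-.0052,np.array([.5714,.0094,.0701]),(330,245,362,285)))
E
```

```text
coupon ([(np.float64(-0.03), np.float64(0.0512)), (np.float64(-0.02), np.float64(0.0521)), (np.float64(-0.01), np.float64(0.0525)), (np.float64(0.0), np.float64(0.052)), (np.float64(0.01), np.float64(0.0525)), (np.float64(0.02), np.float64(0.052))], np.float64(-0.02876114724400139), np.float64(0.03154539818597656))
coupon ([(np.float64(-0.03), np.float64(0.0515)), (np.float64(-0.02), np.float64(0.052)), (np.float64(-0.01), np.float64(0.0514)), (np.float64(0.0), np.float64(0.0519)), (np.float64(0.01), np.float64(0.0523)), (np.float64(0.02), np.float64(0.0518))], np.float64(-0.028232374011451563), np.float64(0.03142848160378277))
platen ([(np.float64(-0.03), np.float64(0.0549)), (np.float64(-0.02), np.float64(0.0568)), (np.float64(-0.01), np.float64(0.0563)), (np.float64(0.0), np.float64(0.0567)), (np.float64(0.01), np.float64(0.0562)), (np.float64(0.02), np.float64(0.0557))], np.float64(-0.030156137784805612), np.float64(0.03978170279497119))
```

```bash
python3 - <<'E'
import cv2
a=cv2.imread("pics/ov15.png")[180:400,270:500];cv2.imwrite("pics/z15.png",cv2.resize(a,None,fx=3,fy=2.7))
E
```

```text
(no output)
```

View pics/z15.png

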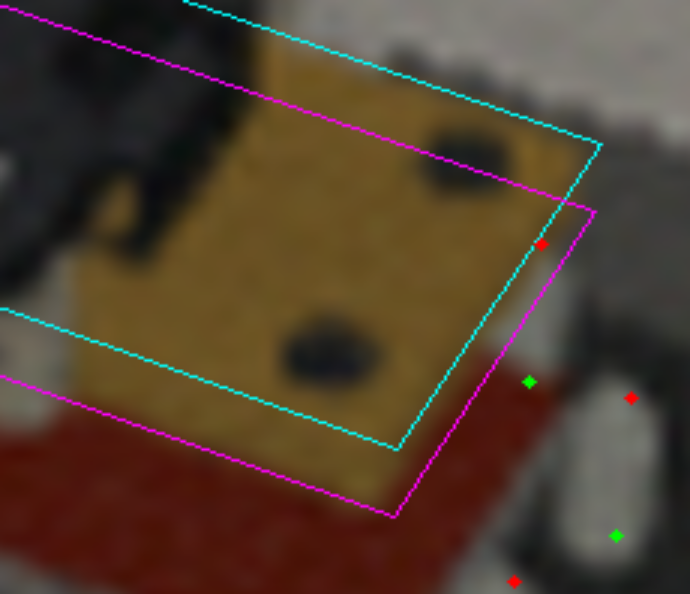

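Call:
arm_command --motion '[[[0, 0, 0, 0.01, 0, 0.01, -1], [0, 0, 0, 0.01, 0, 0.03, -1], [0, 0, 0, 0.01, 0, 0.045, -1], [0, 0, 0, 0.01, 0, 0.045, -1], [0, 0, 0, 0.01, 0, 0.045, -1]]]'

```text
time: 22.4
tool_pos: [0.5712, 0.0137, 0.0568]
tool_rot: [3.138, -0.001, 1.816]
contact_force: [0.4, -0.1, -6.9]
opening: 0.0596
```

```bash
python3 -c "
from ov import *
go('16',dz=-.0052,H=.015,nest=(.5715,.013),nyaw=14.2)
rel([.5714,.0126,.034],[180,0,104.1])"
```

```text
[0.5712 0.0137 0.0568] [ 1.7980e+02 -5.0000e-02  1.0407e+02] [ 0.4 -0.1 -6.9] 0.05956319730431285
row [0.0025, -0.0005, -0.0004, -0.0035, -0.0009, 0.0766] rows needed ~ 0.5
```

View pics/ov16.png

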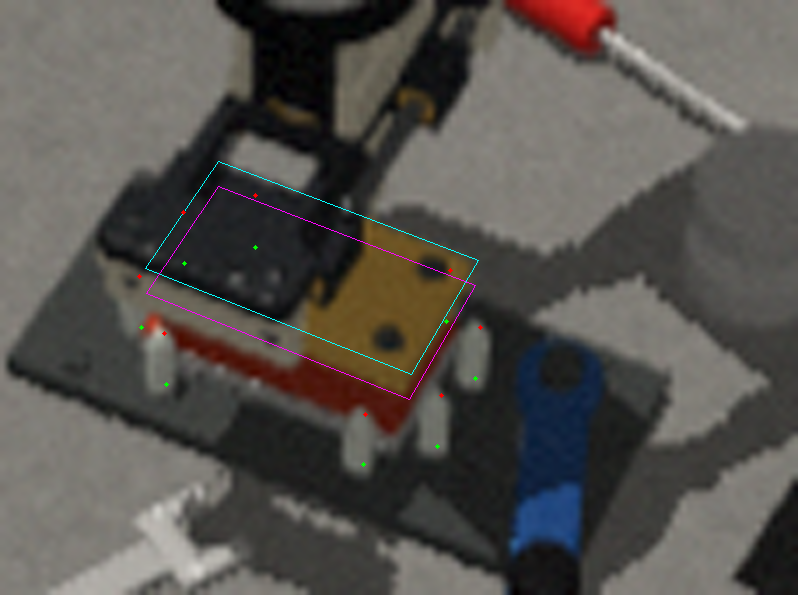

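Call:
arm_command --motion '[[[0, 0, 0, -0.003, 0, 0.01, -1], [0, 0, 0, -0.003, 0, 0.02, -1], [0, 0, 0, -0.003, 0, 0.03, -1], [0, 0, 0, -0.003, 0, 0.04, -1], [0, 0, 0, -0.003, 0, 0.05, -1]]]'

```text
time: 22.95
tool_pos: [0.5715, 0.0128, 0.0416]
tool_rot: [3.138, -0.001, 1.816]
contact_force: [-0.0, -0.4, -7.5]
opening: 0.0596
```

Call:
arm_command --motion '[[[0, 0, 0, 0, 0, 0.008, -1], [0, 0, 0, 0, 0, 0.016, -1], [0, 0, 0, 0, 0, 0.022, -1], [0, 0, 0, 0, 0, 0.024, -1], [0, 0, 0, 0, 0, 0.024, -1]]]'

```text
time: 23.45
tool_pos: [0.5715, 0.0128, 0.0347]
tool_rot: [3.138, -0.001, 1.816]
contact_force: [0.1, -0.4, -6.9]
opening: 0.0594
```

Call:
arm_command --motion '[[[0, 0, 0, 0, 0, 0.003, -1], [0, 0, 0, 0, 0, 0.005, -1], [0, 0, 0, 0, 0, 0.005, -1]]]'

```text
time: 23.75
tool_pos: [0.5716, 0.0128, 0.0333]
tool_rot: [3.138, -0.001, 1.816]
contact_force: [0.6, -0.7, -7.5]
opening: 0.0595
```

Call:
arm_command --motion '[[[0, 0, 0, 0, 0, 0.003, -1], [0, 0, 0, 0, 0, 0.004, -1], [0, 0, 0, 0, 0, 0.004, -1]]]'

```text
time: 24.05
tool_pos: [0.5717, 0.0128, 0.0332]
tool_rot: [3.137, -0.001, 1.816]
contact_force: [-3.3, 0.7, 5.3]
opening: 0.0598
```

Call:
arm_command --motion '[[[0, 0, 0, 0, 0, 0, 0.6], [0, 0, 0, 0, 0, 0, 0.6], [0, 0, 0, 0, 0, 0, 0.6], [0, 0, 0, 0, 0, -0.05, 0.6], [0, 0, 0, 0, 0, -0.2, 0.6], [0, 0, 0, 0, 0, -0.36, 0.4], [0, 0, 0, 0, 0, -0.5, 0.2], [0, 0, 0, 0, 0, -0.5, 0]]]'

```text
time: 24.85
tool_pos: [0.5745, 0.0122, 0.1887]
tool_rot: [3.126, 0.004, 1.816]
contact_force: [0.5, -0.5, 0.2]
opening: 0.0544
```

```bash
python3 - <<'E'
from h import *
from cell import robot
s=robot.observe();print(s["tool_pos"].round(4),np.degrees(s["tool_rot"]).round(2),s["opening"],s["qpos"].round(2))
c0=load("top0")
# keeper geometry from top0
o=np.array([.5715,.0132]);t=np.radians(14.1);piv=o+.105*np.array([-np.sin(t),np.cos(t)])
k=ray(c0,[160+323/4,180+78/4],.097)[0,:2]
print("pivot",piv,"knob",k,"r",np.linalg.norm(k-piv)); d=k-piv
print("keeper ang",np.arctan2(d[1],d[0])-np.arctan2(-np.cos(t),np.sin(t)), "heading",np.degrees(np.arctan2(d[1],d[0])))
c=robot.read_camera("scene");np.savez("scene17.npz",**c)
x0,y0=280,220
cv2.imwrite("pics/s17.png",cv2.resize(c["image"][y0:y0+110,x0:x0+145,::-1],None,fx=5.4,fy=5.4,interpolation=cv2.INTER_CUBIC))
E
```

```text
[0.5745 0.0122 0.1887] [179.09   0.21 104.07] 0.05437580996248528 [-0.11  0.45  1.46  0.    1.21 -0.36]
pivot [0.54592042 0.11503656] knob [0.63611224 0.17183914] r 0.10658845036643035
keeper ang 1.8867466535148685 heading 32.20262025683383
```

View pics/s17.png

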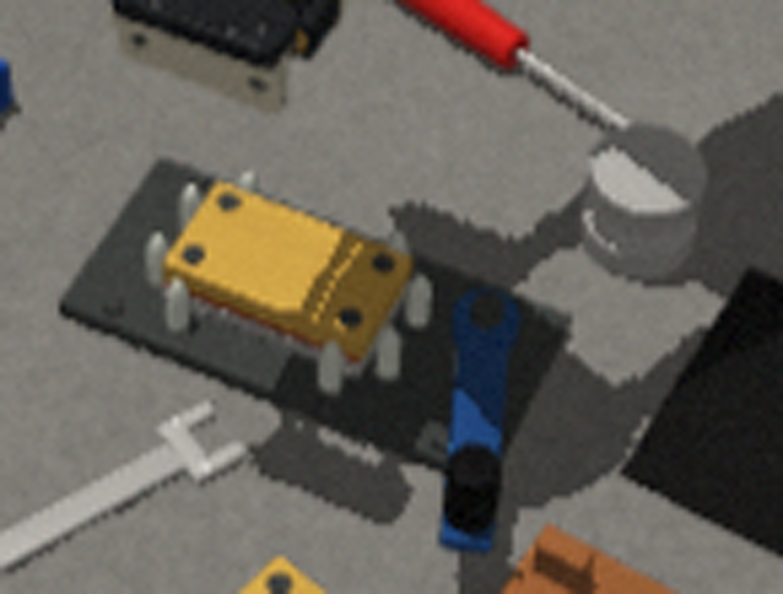

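```bash
python3 - <<'E'
from h import *
rel([.638,.173,.16],[180,0,32.2])
s=load("scene17")  # knob check in scene: top-face centre of knob
print(proj(s,[[.639,.1737,.097],[.636,.172,.097],[.639,.1737,.057]]), "crop", (proj(s,[[.639,.1737,.097]])-[280,220])*5.4)
E
```

```text
row [0.0067, -0.0034, 0.7985, 0.4669, 0.3396, 0.0875] rows needed ~ 8.4
[[367.76400921 305.71525818]
 [367.96070734 304.50850339]
 [366.54735368 314.93642782]] crop [[473.92564972 462.86239416]]
```

Call:
arm_command --motion '[[[0, 0, 0.08, 0.05, 0.03, 0, 0.1], [0, 0, 0.8, 0.467, 0.34, 0.087, 0.1], [0, 0, 0.8, 0.467, 0.34, 0.087, 0.1], [0, 0, 0.8, 0.467, 0.34, 0.087, 0.1], [0, 0, 0.8, 0.467, 0.34, 0.087, 0.1], [0, 0, 0.8, 0.467, 0.34, 0.087, 0.1], [0, 0, 0.8, 0.467, 0.34, 0.087, 0.1], [0, 0, 0.8, 0.467, 0.34, 0.087, 0.1]]]' --grip_force 10

```text
time: 25.7
tool_pos: [0.6353, 0.1735, 0.1541]
tool_rot: [-3.141, -0.001, 0.644]
contact_force: [0.2, -0.4, 0.1]
opening: 0.0503
```

Call:
arm_command --motion '[[[0, 0, 0.08, 0, 0, 0, 0.1], [0, 0, 0.08, 0, 0, 0, 0.1], [0, 0, 0.08, 0, 0, 0, 0.1]]]'

```text
time: 26.0
tool_pos: [0.6356, 0.1732, 0.1552]
tool_rot: [-3.141, -0.002, 0.528]
contact_force: [0.5, 0.4, 0.1]
opening: 0.0506
```

```bash
python3 - <<'E'
from h import *
from cell import robot
s=robot.observe();print(s["tool_pos"].round(4),np.degrees(s["tool_rot"]).round(2),s["opening"],s["qpos"].round(2))
rel([.638,.173,.105],[180,0,32.2],s);rel([.638,.173,.068],[180,0,32.2],s)
for n in("scene","top"):
    c=robot.read_camera(n)
    x0,y0=(280,200) if n=="scene" else (180,150)
    cv2.imwrite(f"pics/{n}18.png",cv2.resize(c["image"][y0:y0+110,x0:x0+145,::-1],None,fx=5.4,fy=5.4,interpolation=cv2.INTER_CUBIC))
E
```

```text
[0.6356 0.1732 0.1552] [-1.7997e+02 -1.2000e-01  3.0230e+01] 0.050636381378365444 [0.15 0.64 1.22 0.   1.27 1.19]
row [-0.0003, -0.0014, -0.0219, 0.0063, 0.0047, 0.1672] rows needed ~ 1.0
row [-0.0003, -0.0014, -0.0219, 0.006, 0.0048, 0.2906] rows needed ~ 1.7
```

View pics/scene18.png

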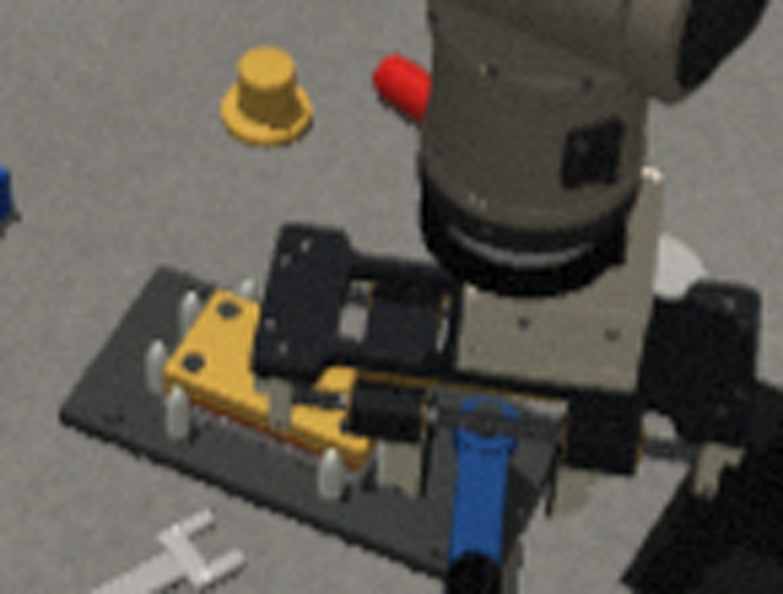

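View pics/top18.png

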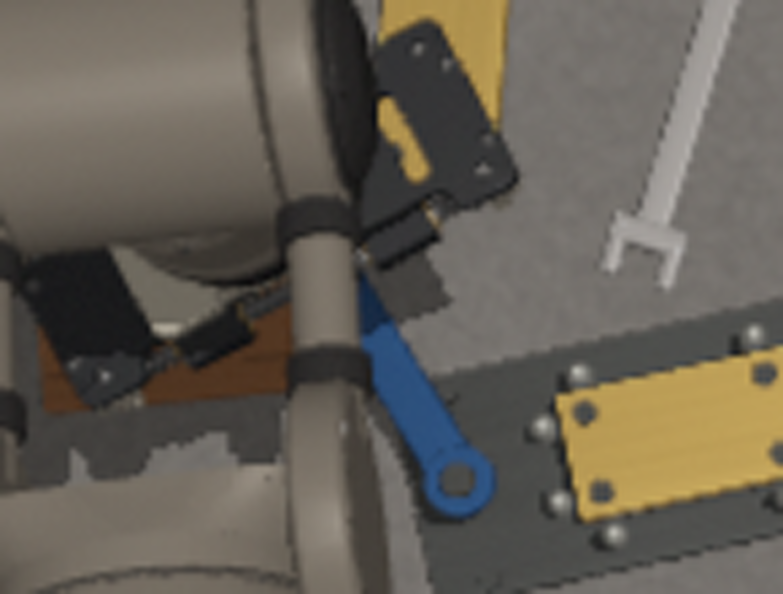

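Call:
arm_command --motion '[[[0, 0, -0.022, 0.006, 0.005, 0.12, 0.1], [0, 0, -0.022, 0.006, 0.005, 0.22, 0.1], [0, 0, -0.022, 0.006, 0.005, 0.28, 0.1], [0, 0, -0.022, 0.006, 0.005, 0.287, 0.1], [0, 0, -0.022, 0.006, 0.005, 0.287, -0.3], [0, 0, -0.022, 0.006, 0.005, 0.287, -0.6], [0, 0, -0.022, 0.006, 0.005, 0.287, -0.6], [0, 0, -0.022, 0.006, 0.005, 0.287, -0.6]]]' --grip_force 8

```text
time: 26.9
tool_pos: [0.6392, 0.1733, 0.0716]
tool_rot: [3.141, -0.006, 0.559]
contact_force: [1.1, 0.9, 3.0]
opening: 0.0239
```

Call:
arm_command --motion '[[[0, 0, 0.083, -0.003, 0.048, 0, -0.6], [0, 0, 0.167, -0.0125, 0.095, 0, -0.6], [0, 0, 0.25, -0.028, 0.14, 0, -0.6], [0, 0, 0.333, -0.049, 0.183, 0, -0.6], [0, 0, 0.417, -0.076, 0.223, 0, -0.6], [0, 0, 0.5, -0.107, 0.259, 0, -0.6], [0, 0, 0.583, -0.143, 0.291, 0, -0.6], [0, 0, 0.667, -0.183, 0.3175, 0, -0.6]]]'

```text
time: 27.7
tool_pos: [0.6434, 0.0629, 0.0715]
tool_rot: [-3.137, -0.004, -0.494]
contact_force: [-1.0, 1.8, 4.5]
opening: 0.0237
```

```bash
python3 - <<'E'
from h import *
from cell import robot
s=robot.observe();print(s["tool_pos"].round(4),np.degrees(s["tool_rot"]).round(2),s["opening"],s["qpos"].round(2),s["contact_force"])
p=np.array([.5459,.115]);d=s["tool_pos"][:2]-p;print(np.linalg.norm(d),np.degrees(np.arctan2(d[1],d[0])))
E
```

```text
[0.6434 0.0629 0.0715] [-179.72   -0.25  -28.31] 0.023734834425058155 [-0.02  0.7   1.36  0.    1.07  2.04] [-0.98831565  1.79345959  4.47764576]
0.11048724372970167 -28.113544954814245
```

Call:
arm_command --motion '[[[0, 0, 0.083, -0.003, 0.048, 0, -0.6], [0, 0, 0.167, -0.0125, 0.095, 0, -0.6], [0, 0, 0.25, -0.028, 0.14, 0, -0.6], [0, 0, 0.333, -0.049, 0.183, 0, -0.6], [0, 0, 0.417, -0.076, 0.223, 0, -0.6], [0, 0, 0.47, -0.096, 0.248, 0, -0.6], [0, 0, 0.515, -0.114, 0.266, 0, -0.6], [0, 0, 0.515, -0.114, 0.266, 0, -0.6]]]'

```text
time: 28.5
tool_pos: [0.5753, 0.0083, 0.0715]
tool_rot: [-3.135, -0.0, -1.299]
contact_force: [0.3, -0.5, 5.6]
opening: 0.024
```

```bash
python3 - <<'E'
from h import *
from cell import robot
s=robot.observe();print(s["tool_pos"].round(4),np.degrees(s["tool_rot"]).round(2),s["opening"],s["qpos"].round(2),s["contact_force"])
p=np.array([.5459,.115]);d=s["tool_pos"][:2]-p;print(np.linalg.norm(d),np.degrees(np.arctan2(d[1],d[0])))
E
```

```text
[0.5753 0.0083 0.0715] [-1.7964e+02 -3.0000e-02 -7.4450e+01] 0.024003416057390082 [-0.12  0.59  1.58  0.    0.96  2.75] [ 0.27951858 -0.49371259  5.58144835]
0.11069512940716983 -74.60057554835412
```

Call:
arm_command --motion '[[[0, 0, 0, 0, 0.006, 0, -0.6], [0, 0, 0, 0, 0.01, 0, -0.6], [0, 0, 0, 0, 0.01, 0, -0.6]]]'

```text
time: 28.8
tool_pos: [0.5736, 0.0078, 0.0713]
tool_rot: [-3.134, -0.001, -1.297]
contact_force: [1.9, -0.1, 6.5]
opening: 0.0234
```

Call:
arm_command --motion '[[[0, 0, 0, 0, 0.004, 0, -0.6], [0, 0, 0, 0, 0.004, 0, -0.6], [0, 0, 0, 0, 0, 0, 0], [0, 0, 0, 0, 0, 0, 0], [0, 0, 0, 0, 0, 0, 0], [0, 0, 0, 0, 0, -0.1, 0], [0, 0, 0, 0, 0, -0.25, 0], [0, 0, 0, 0, 0, -0.4, 0]]]'

```text
time: 29.6
tool_pos: [0.5708, 0.0079, 0.1903]
tool_rot: [-3.14, 0.002, -1.297]
contact_force: [0.5, -0.9, 0.6]
opening: 0.046
```

```bash
python3 - <<'E'
from h import *
rel([.42,-.2,.25],[180,0,-40])
E
```

```text
row [-0.0011, 0.0009, -0.3816, 0.5311, 0.6707, -0.2007] rows needed ~ 5.3
```

Call:
arm_command --motion '[[[0, 0, 0, 0.05, 0.06, -0.1, 0], [0, 0, -0.38, 0.53, 0.67, -0.2, 0], [0, 0, -0.38, 0.53, 0.67, -0.2, 0], [0, 0, -0.38, 0.53, 0.67, -0.2, 0], [0, 0, -0.38, 0.53, 0.67, -0.2, 0], [0, 0, -0.38, 0.53, 0.67, -0.2, 0], [0, 0, -0.38, 0.53, 0.67, -0.2, 0], [0, 0, -0.38, 0.53, 0.67, -0.2, 0]]]'

```text
time: 30.4
tool_pos: [0.4201, -0.2005, 0.249]
tool_rot: [-3.138, -0.001, -0.705]
contact_force: [-0.5, -0.1, -0.7]
opening: 0.046
```

```bash
python3 - <<'E'
from h import *
from cell import robot
for n in("scene","top"):
    c=robot.read_camera(n);np.savez(n+"20.npz",**c)
    x0,y0=(280,220) if n=="scene" else (230,170)
    cv2.imwrite(f"pics/{n}20.png",cv2.resize(c["image"][y0:y0+110,x0:x0+145,::-1],None,fx=5.4,fy=5.4,interpolation=cv2.INTER_CUBIC))
    hsv=cv2.cvtColor(c["image"],cv2.COLOR_RGB2HSV);P=cloud(c)
    m=cv2.inRange(hsv,(15,100,80),(30,255,255));k=m>0
    q=P[k]; o=np.array([.5715,.013]);q=q[(np.hypot(*(q[:,:2]-o).T)<.07)]
    A=np.c_[q[:,:2]-o,np.ones(len(q))];q2=np.abs(q[:,2]-.043)<.006
    print(n,"platen z med",np.median(q[:,2]),"tilt fit",np.linalg.lstsq(A[q2],q[q2,2],rcond=None)[0])
c=load("top20");hsv=cv2.cvtColor(c["image"],cv2.COLOR_RGB2HSV)
t=np.radians(14.1);piv=np.array([.5459,.115])
m=cv2.inRange(hsv,(100,110,40),(125,255,255));v,u=np.nonzero(m);W=ray(c,np.c_[u,v],.057)[:,:2]
W=W[(np.hypot(*(W-piv).T)<.14)];f_=W[np.hypot(*(W-piv).T)>.03]
d=f_.mean(0)-piv;print("keeper",np.arctan2(d[1],d[0])-np.arctan2(-np.cos(t),np.sin(t)))
m=cv2.inRange(hsv,(15,100,80),(30,255,255));k=np.zeros_like(m);k[200:262,272:345]=m[200:262,272:345]
ct=np.vstack([x for x in cv2.findContours(k,0,1)[0] if cv2.contourArea(x)>20]);print(cv2.minAreaRect((ray(c,ct[:,0,:],.043)[:,:2]*1000).astype(np.float32)))
print(robot.observe()["contact_force"])
E
```

```text
scene platen z med 0.04374326511942728 tilt fit [-0.01216321 -0.00825002  0.04389638]
top platen z med 0.042105072155592005 tilt fit [-0.00024959  0.00058254  0.04243164]
keeper -0.01875377842878323
((570.9307250976562, 12.906063079833984), (61.35833740234375, 110.97380828857422), 13.465112686157227)
[ 0.2642975  -0.01851696 -0.39906814]
```

View pics/scene20.png

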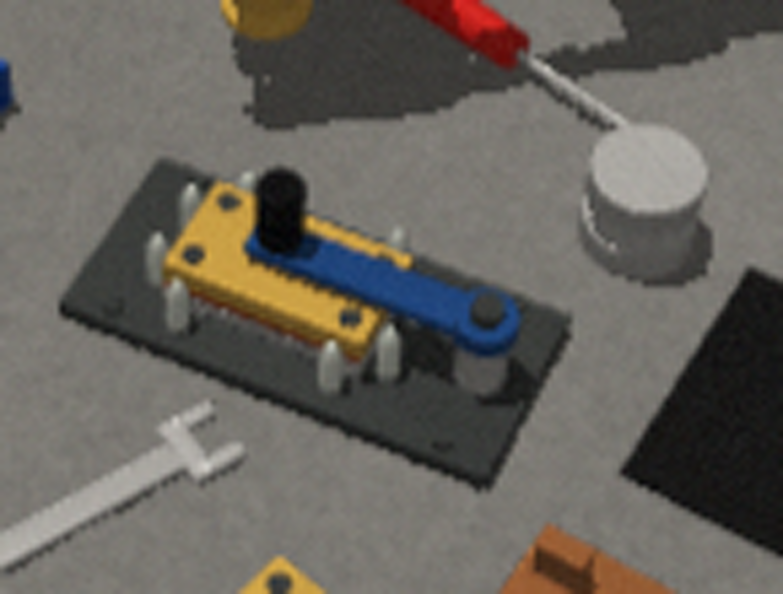

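View pics/top20.png

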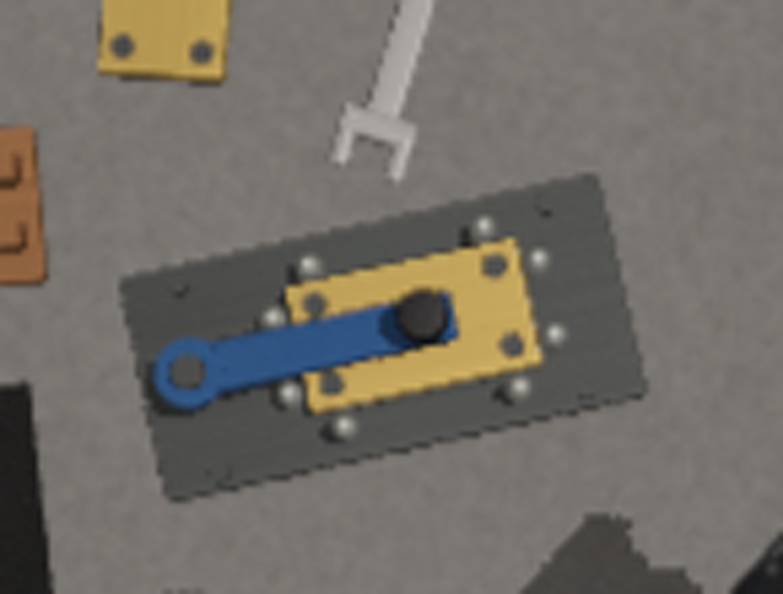

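The keeper lies along the middle of the platen (top crop 187,370 to 450,315), the platen is flat between all eight pins, and the arm is clear. I'm handing it in.

```bash
python3 -c "
from cell import robot
print(robot.hand_in())"
```

```text
the job is handed in; nothing more can be done
None
```

The job is done and handed in at about 30.5 s; no verdict was reported.

- **Coupon:** I took it from the rack and laid it on the mat by tilting it 40° and withdrawing the fingers, so it tipped flat with the lining up. I then gripped it across its width and lowered it between the pins until it touched the bed. The top camera read the lining at 27.6 mm, where 28 mm is expected, about 1 mm off the middle.
- **Platen:** I used the brass plate nearest the base and lowered it onto the coupon. Its top read 42–44 mm, where 43 mm is expected, less than 1 mm off the middle and within about 1° of the nest.
- **Keeper:** I swung it to its stop. It measured -0.02 rad, which is 0 within error. The arm was then moved clear, with no contact force.

**What disagreed or failed:**
- My first tilt over the mat ran into a wrist joint limit at about 35°, so I repeated it sideways.
- The two cameras disagreed by about 2 mm, so I compared each held part with the pins before lowering it.
- The scene camera's depth fit on the platen gave a tilt of about 0.015 rad, while the top camera gave none. I put this down to depth noise.
- In the scene camera, the slope fit for the coupon in the nest gave no usable value, so its flatness there rests on the height reading, the picture, and the platen lying flat on it.

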